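Nest the round dough cutters in their tin and close it

ROBOT

A 7-joint arm with a two-finger parallel gripper is mounted at the origin on the work surface. World frame = base frame: x ahead of the robot, y to its left, z up, the work surface at z = 0. Lengths are in m, angles in degrees, forces in N, time in s.
With the tool pointing down it reaches from about 0.425 to 0.875 m from the base axis. Payload 4.7 kg.
Tool frame: the origin (TCP) lies midway between the tips of the shut fingers; the grasp point (between the pads) lies 19 mm behind it; z points along the fingers, y is the line along which they close (so a half turn about z gives the same grasp; the last joint's range is limited). The gripper opens to 87 mm and grips with 3 to 60 N. Pads are 19 mm wide; open, the fingers measure 117 mm over their backs; the gripper's body (75 mm by 190 mm) begins 51 mm behind the grasp point.
Start: joints at [64.177, 18.392, -4.016, 83.108, 1.295, 78.541, -3.26], TCP at [0.291, -0.581, 0.223] pointing down, gripper open.
Joint ranges: [-163.93, 163.93], [-17.29, 119.83], [-79.2, 71.16], [3.27, 140.29], [-89.18, 269.18], [5.43, 117.66], [-154.24, 154.24]. Speed limits (degrees/s): [147.25, 147.25, 180, 180, 180, 180, 180].

INTERFACE

Orientations are given as [roll, pitch, yaw] about the fixed x, y, z axes, in that order (R = Rz(yaw) Ry(pitch) Rx(roll)).
In Python, from cell import env gives the robot as it stands.
- The arm moves only by the tool step_arm, never from a script. Its argument "moves" is a list of rows, each an object with "dp": the shift along the tool's x, y, z in mm, a list of three; "dr": the turn, a rotation vector about the tool's x, y, z in rad, a list of three; "fingers": the closure, from 0 (fully open) to 1 (shut). In form: [{"dp": [dx, dy, dz], "dr": [ax, ay, az], "fingers": fingers}, ...]. A call has exactly 5 rows; each row shifts and turns the commanded pose from where the row before left it, along the tool's axes as they then stand; what a row does not reach is not made up. A row lasts 1/8 s, in which the tool goes at most 62.5 mm and 10.7 degrees, less where a joint would pass 70% of its speed; a pose out of reach is approached as far as the arm can. A call with a gripper value outside its range is refused whole. The fingers move at their own pace and stop on an object; "squeeze" is the grip in N (left out, the last holds). Time passes only in rows, so rows that do not move let the fingers close, or fill a call up. It gives the time, the measured TCP pose, the force, the opening and the grip force at its end, in the units of the state.
- env.get_obs(): the state, without advancing time (a new reading comes with each control period).
- env.read_camera(name): name is "scene" or "top" or "wrist"; returns the picture (420x560x3 uint8, red, green, blue); there is no depth.
- env.camera_model(name): a dict with "fx", "fy", "cx", "cy" (pixels), "R" (3x3) and "t" (3): a world point X has camera coordinates R X + t. Camera axes: x right, y down, z forward; pixel columns grow to the right and rows downward; lengths in m; the calibration is good to about 2 mm. A picture is of the moment at which its call begins: read the wrist's pose just before it. camera_model takes no time and is no camera call; for the wrist camera it gives the pose at the moment of the call.
- env.sign_off(): hands the job in; it is judged then, once.
The state is a dict: "time_s": time; "qpos": joint angles; "joint_velocities": joint speeds; "effort": joint torques, N m; "tool_pos": TCP position; "tool_rot": TCP orientation; "force": force on the tool from outside, world axes, zero at the start; "wrist_torque": the same for the moment, N m; "grip_width": finger opening in m; "grasp_force": force on a finger pad.
Only numpy, scipy, OpenCV 4.12 (cv2) and the standard library are available. Lean on these libraries where they do the work, as an engineer would, in place of code of your own. Each camera call takes 0.05 s, during which the arm holds its last target. There are 200 camera calls.

TASK

Put the set of round dough cutters away: stand the smallest in the tin, the middle one over it and the largest over both, all three standing flat on the tin's bottom, then put the lid on so that it sits level on the rim. Set each thing down gently, do not drop it, and leave the square cutter and the jam jar where they are.

Things in the scene. Friction and masses are not known exactly. Their poses are not given: they have to be found in the camera images.
- cutter_small: smallest round dough cutter: steel ring 44 mm outer diameter, 30 mm high, wall 2 mm, with a half-round strap handle (18 mm wide, 4 mm thick) over it; the crown's top is 52 mm above the lower edge, central. Origin: centre of the lower edge; z up, x along the strap, y across it (grip across it). 45 g.
- cutter_middle: middle round dough cutter: steel ring 74 mm outer diameter, 30 mm high, wall 2 mm, with a half-round strap handle (18 mm wide, 4 mm thick) over it; the crown's top is 67 mm above the lower edge, central. Origin: centre of the lower edge; z up, x along the strap, y across it (grip across it). 80 g. Nested, the next crown is 15 mm under its top: keep fingertips within 11 mm of the top.
- cutter_large: largest round dough cutter: steel ring 104 mm outer diameter, 30 mm high, wall 2 mm, with a half-round strap handle (18 mm wide, 4 mm thick) over it; the crown's top is 82 mm above the lower edge, central. Origin: centre of the lower edge; z up, x along the strap, y across it (grip across it). 120 g. Nested, the next crown is 15 mm under its top: keep fingertips within 11 mm of the top.
- tin: open round tin, white enamel with a dark rim, loose: 132 mm outer and 127 mm inner diameter, 100 mm high, bottom 3 mm thick; 450 g empty. Origin: centre of its underside; z up. Centred, the rings leave about 11 to 13 mm of room all round, one to the next and the largest to the tin's wall; the handles clear each other at any turn.
- lid: the tin's lid, right way up: white disc 146 mm across, 4 mm thick; below it a step of 114 mm diameter, 8 mm deep, that drops inside the rim (6 mm of room all round); on top a dark round wooden knob, 30 mm wide from 22 to 35 mm above the step's lowest face, top at 38 mm; 180 g. Origin: centre of the step's lowest face; z up. Closed, it is 92 mm above the tin's underside.
- cutter_square: a square dough cutter of another set, steel, 56 mm square and 30 mm high with a like strap handle, 58 mm high in all; it is loose and stays where it is. Origin: centre of its lower edge; z up.
- jam_jar: amber jam jar with a brass lid, 68 mm across, 95 mm high; loose, stays where it is. Origin: centre of its underside.
There are look-alikes about, which are no part of the job. Leave any yellow look-alike of the tin alone.

How it is judged:
By the outcome, as a careful person would: the job done as asked, in the order asked, and still so for the second after the job is handed in, with the robot touching nothing.
It also fails if it takes over 123 s, if anything falls off the work surface, if the arm or the gripper's body presses on something with over 40 N, if the wrist force passes 120 N, or if a joint passes its speed limit or range.

## Working session

There is one attempt and no reset: what is moved stays moved. The work goes in short steps, Python scripts to look and compute and a tool call to move; the robot and the scene stay as the last step left them, time stands still between calls to the robot, and variables do not carry over. Pictures are saved under pics/ and viewed, at most 14 in all, crops included, and the job is handed in when it is done.

Besides the shell and the picture viewer there is one more tool, called by a JSON object that holds its "fn" and its "kwargs". step_arm: Moves the arm, as the interface text tells. Its arguments: {"type":"object","properties":{"moves":{"type":"array","items":{"type":"object","properties":{"dp":{"type":"array","items":{"type":"number"}},"dr":{"type":"array","items":{"type":"number"}},"fingers":{"type":"number"}}}},"squeeze":{"type":"number"}},"required":["moves"]}

```bash
ls; mkdir -p pics
python3 - <<'E'
from cell import env
import cv2
for n in("scene","top","wrist"):
    cv2.imwrite(f"pics/{n}0.png",env.read_camera(n)[:,:,::-1])
    m=env.camera_model(n);print(n,m)
print(env.get_obs())
E
```

```text
pics
scene {'fx': 399.32092413619216, 'fy': 399.32092413619216, 'cx': 283.35763831804394, 'cy': 209.6969669372082, 'R': array([[ 0.47111655,  0.88204142, -0.00721999],
       [ 0.55407094, -0.30228982, -0.7756457 ],
       [-0.68633417,  0.36141914, -0.63112726]]), 't': array([-0.17304323, -0.20049424,  1.30673168])}
top {'fx': 384.2592340612823, 'fy': 384.2592340612823, 'cx': 281.4209047216347, 'cy': 217.39446972865048, 'R': array([[-0.01498371, -0.99974703, -0.01677379],
       [-0.99493958,  0.01657434, -0.09909851],
       [ 0.09935145,  0.01520405, -0.99493624]]), 't': array([-0.00160571,  0.43011786,  1.11651774])}
wrist {'fx': 352.85018935997726, 'fy': 352.85018935997726, 'cx': 285.8702315092406, 'cy': 211.737408469769, 'R': array([[ 0.44812686, -0.89396941, -0.00100187],
       [-0.86048477, -0.43164507,  0.27064461],
       [-0.24238045, -0.12042103, -0.96267881]]), 't': array([-0.64996427, -0.03260803,  0.38993597])}
{'time_s': 0.15, 'qpos': array([64.17798528, 18.42963863, -4.01597581, 83.15891176,  1.29311123,
       78.54045521, -3.26096649]), 'joint_velocities': array([ 0.01792853, -0.10654592, -0.02688357, -0.23347903, -0.05193728,
       -0.04360534, -0.13096213]), 'effort': array([-7.52455344e-04, -4.91792893e+01, -4.05041501e-01, -3.12878358e+01,
       -6.41038036e-02,  4.04409016e-02,  1.19629008e-04]), 'tool_pos': array([ 0.29113222, -0.58068918,  0.22170843]), 'tool_rot': array([-1.79916107e+02,  3.05410605e-03,  2.66304905e+01]), 'force': array([ 0.37079179,  0.64148792, -0.08687785]), 'wrist_torque': array([ 0.04881043,  0.00417001, -0.01502462]), 'grasp_force': 0.0, 'grip_width': 0.08664065821537262}
```

View pics/top0.png

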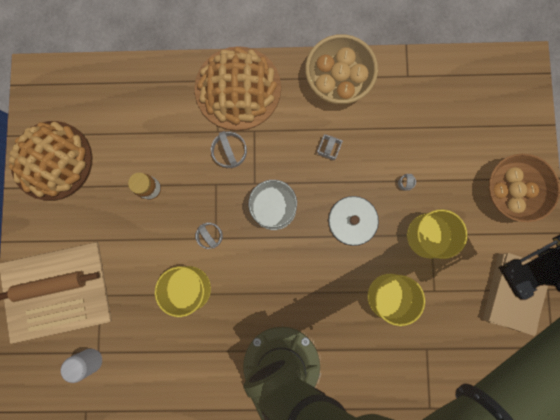

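View pics/scene0.png

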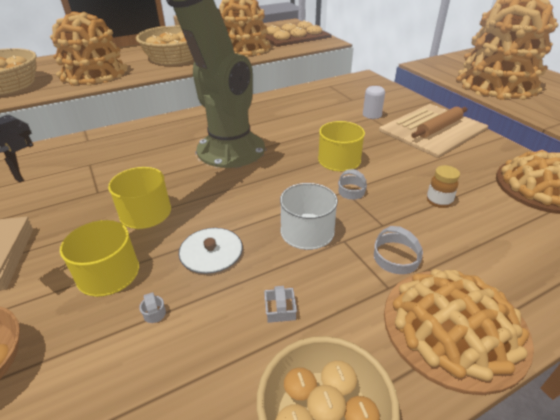

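The top view shows the small cutter at (407,182), the square cutter at (330,148), the large at (229,150) and the middle at (208,236). The tin is at (272,205), the lid's knob at (354,220) and the jar at (145,187). The three yellow tins are decoys.

```bash
cat > h.py <<'E'
import numpy as np, cv2
from scipy.spatial.transform import Rotation as Ro
from cell import env
def ray(m,u,v,z):
    d=m['R'].T@np.array([(u-m['cx'])/m['fx'],(v-m['cy'])/m['fy'],1]); c=-m['R'].T@m['t']
    return (c+d*(z-c[2])/d[2])
def proj(m,X):
    q=m['R']@np.array(X)+m['t']; return np.array([m['fx']*q[0]/q[2]+m['cx'],m['fy']*q[1]/q[2]+m['cy']])
def snap(n,f=None):
    o=env.get_obs(); m=env.camera_model(n); im=env.read_camera(n)[:,:,::-1].copy()
    if f: cv2.imwrite('pics/'+f,im)
    return o,m,im
def move(target,yaw,o=None):
    """shift (tool axes, mm) and turn (rad) to the pointing-down pose"""
    o=o or env.get_obs(); R=Ro.from_euler('xyz',o['tool_rot'],degrees=True)
    T=Ro.from_euler('xyz',[180,0,yaw],degrees=True)
    return R.inv().apply((np.array(target)-o['tool_pos'])*1000).round(1),(R.inv()*T).as_rotvec().round(3)
E
python3 - <<'E'
from h import *
np.set_printoptions(precision=4,suppress=True)
m=env.camera_model('top')
for n,u,v,z in[('small',407,182,.03),('sq',330,148,.03),('large',229,150,.03),('mid',208.5,236,.03),('tin',272.5,205,.1),('lid',354,221,.012),('jar',142,184,.095)]:
    print(n,ray(m,u,v,z))
o=env.get_obs();w=env.camera_model('wrist');R=Ro.from_euler('xyz',o['tool_rot'],degrees=True).as_matrix()
c=-w['R'].T@w['t'];print(R.T@(c-o['tool_pos']),w['R']@R, move([.5,-.3,.3],0))
im=cv2.imread('pics/top0.png')
for n,(u,v) in dict(a=(218,195),b=(368,182)).items():
    pass
c=cv2.resize(im[120:260,180:430],None,fx=3.2,fy=3.2,interpolation=cv2.INTER_CUBIC);cv2.imwrite('pics/crop.png',c)
E
```

```text
small [ 0.5279 -0.3805  0.03  ]
sq [ 0.635  -0.1567  0.03  ]
large [0.6348 0.1456 0.03  ]
mid [0.3779 0.2062 0.03  ]
tin [0.457  0.0145 0.1   ]
lid [ 0.4166 -0.2239  0.012 ]
jar [0.5235 0.3808 0.095 ]
[ 0.0741  0.0005 -0.1619] [[-0.0001  1.     -0.0005]
 [-0.9627 -0.0002 -0.2706]
 [-0.2706  0.0004  0.9627]] (array([ 312.5, -157.4,  -78.1]), array([-0.001,  0.   ,  0.465]))
```

View pics/crop.png

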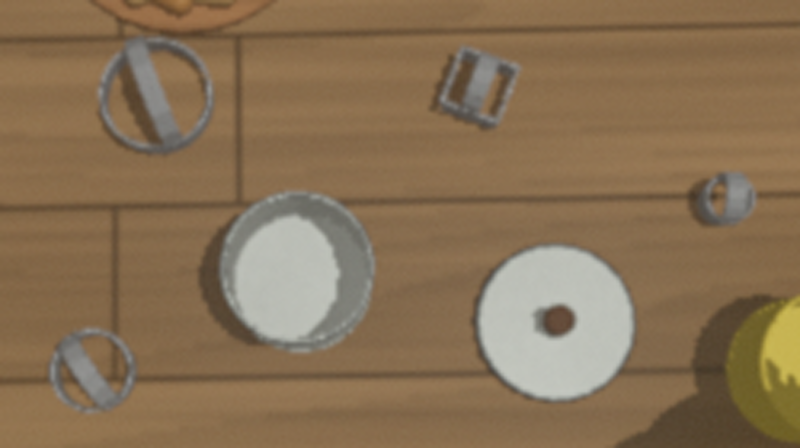

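The crop shows each strap's line: the small's near-vertical (along world x), the large's and middle's leaning. I'll go over the small cutter.

```bash
python3 -c "
from h import *
print(move([.528,-.3805,.2],0))"
```

```text
(array([301.5, -72.7,  21.8]), array([-0.001,  0.   ,  0.465]))
```

{"fn": "step_arm", "kwargs": {"moves": [{"dr": [0,0,0.155],"fingers": 0},{"dr": [0,0,0.155],"fingers": 0},{"dr": [0,0,0.155],"fingers": 0},{"dp": [34,-29,3],"fingers": 0},{"dp": [34,-29,3],"fingers": 0}]}}

```text
validation failed for argument at $.mo...
```

{"fn": "step_arm", "kwargs": {"moves": [{"dp": [34,-29,3],"fingers": 0},{"dp": [34,-29,3],"fingers": 0},{"dp": [34,-29,3],"fingers": 0},{"dp": [34,-29,3],"fingers": 0},{"dp": [33,-26,4],"fingers": 0}]}}

```text
validation failed for argument at $.mo...
```

Run:
```python
from h import *
o,m,im=snap('wrist','w1.png'); o2=env.get_obs();print(o['tool_pos'],o['tool_rot'],o2['tool_pos'],o['time_s'])
```

```text
[ 0.29113222 -0.58068918  0.22170843] [-1.79916107e+02  3.05410605e-03  2.66304905e+01] [ 0.29115873 -0.58078842  0.22189047] 0.15
```

View pics/w1.png

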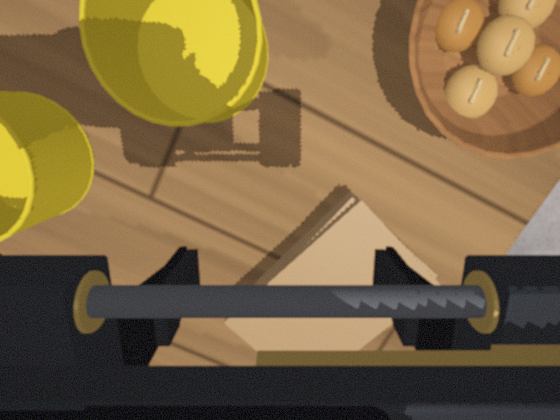

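The wrist picture shows only the yellow tins and the board, since the moves were refused. The gripper hides everything below row 250, so I need to view objects ahead of the tool's x.

{"fn": "step_arm", "kwargs": {"moves": [{"dp": [0,0,0],"dr": [0,0,0.155],"fingers": 0},{"dp": [0,0,0],"dr": [0,0,0.155],"fingers": 0},{"dp": [0,0,0],"dr": [0,0,0.155],"fingers": 0},{"dp": [21,-28.5,3],"dr": [0,0,0],"fingers": 0},{"dp": [21,-28.5,3],"dr": [0,0,0],"fingers": 0}], "squeeze": 20}}

```text
time_s: 0.82
tool_pos: [0.3334, -0.5235, 0.2161]
tool_rot: [-180.0, 0.0, -0.1]
force: [0.7, 0.4, -0.6]
grip_width: 0.0869
grasp_force: 0.0
```

{"fn": "step_arm", "kwargs": {"moves": [{"dp": [21,-28.5,3],"dr": [0,0,0],"fingers": 0},{"dp": [21,-28.5,3],"dr": [0,0,0],"fingers": 0},{"dp": [21,-28.5,3],"dr": [0,0,0],"fingers": 0},{"dp": [21,-28.5,3],"dr": [0,0,0],"fingers": 0},{"dp": [21,-28.5,3],"dr": [0,0,0],"fingers": 0}]}}

```text
time_s: 1.45
tool_pos: [0.4389, -0.3805, 0.2014]
tool_rot: [180.0, 0.0, -0.0]
force: [0.4, -0.4, -0.2]
grip_width: 0.0874
grasp_force: 0.0
```

Run:
```python
from h import *
o,m,im=snap('wrist','w1b.png'); o2=env.get_obs();print(o['tool_pos'],o['tool_rot'],o2['tool_pos'],o['time_s'])
```

```text
[ 0.43889625 -0.38052559  0.20135284] [ 1.79999916e+02  7.51834676e-03 -1.10190341e-02] [ 0.44290795 -0.37471317  0.20095787] 1.45
```

View pics/w1b.png

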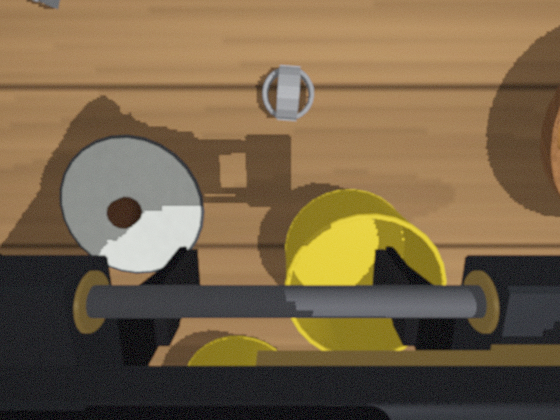

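The wrist view shows the small cutter at (288,94) with its strap near vertical, the lid's knob at (124,212), and a yellow tin close by. I'll measure by mask.

```bash
cat >> h.py <<'E'
def ring(im,m,Xc,r,hr=.03,hs=None,pad=1.35):
    """ring/strap near world guess Xc: centre (plane of ring's top edge) and strap direction (deg)"""
    c=proj(m,[Xc[0],Xc[1],hr]); s=r*m['fx']/(m['R']@np.array([Xc[0],Xc[1],hr])+m['t'])[2]*pad
    hsv=cv2.cvtColor(im,cv2.COLOR_BGR2HSV); k=((hsv[...,1]<60)&(hsv[...,2]>75)).astype(np.uint8)
    roi=np.zeros_like(k); cv2.circle(roi,tuple(int(round(a)) for a in c),int(s),1,-1); k&=roi
    k=cv2.morphologyEx(k,cv2.MORPH_CLOSE,np.ones((3,3),np.uint8))
    cs,_=cv2.findContours(k,cv2.RETR_EXTERNAL,cv2.CHAIN_APPROX_NONE); ct=max(cs,key=cv2.contourArea)
    e=cv2.fitEllipse(cv2.convexHull(ct)); 
    # strap: opened mask keeps only the wide band
    w=max(3,int(.010*m['fx']/(-m['R'].T@m['t'])[2])|1)
    b=cv2.morphologyEx(k,cv2.MORPH_OPEN,cv2.getStructuringElement(cv2.MORPH_ELLIPSE,(w,w)))
    cs,_=cv2.findContours(b,cv2.RETR_EXTERNAL,cv2.CHAIN_APPROX_NONE); bt=max(cs,key=cv2.contourArea)
    (u,v),(a,bb),ang=cv2.minAreaRect(bt); box=cv2.boxPoints(((u,v),(a,bb),ang))
    L=sorted([(np.linalg.norm(box[i]-box[i-1]),box[i]-box[i-1]) for i in range(4)],key=lambda q:q[0])[-1][1]
    p=[ray(m,*(np.array([u,v])+t*L/2),hs or hr+.02) for t in(-1,1)]; d=p[1]-p[0]
    cv2.drawContours(im,[ct],-1,(0,0,255),1); cv2.drawContours(im,[box.astype(int)],-1,(0,255,0),1)
    return ray(m,*e[0],hr)[:2].round(4),np.round(e,1).tolist() if 0 else [round(x) for x in e[1]],round(np.degrees(np.arctan2(d[1],d[0])),1),ray(m,u,v,hs or hr+.02)[:2].round(4)
E
python3 - <<'E'
from h import *
np.set_printoptions(precision=4,suppress=True)
o,m,im=snap('wrist')
print(o['tool_pos'],ring(im,m,[.528,-.3805],.022,hs=.05))
cv2.imwrite('pics/d.png',im)
o=env.get_obs(); print(move([.528,-.3805,.1],0))
t=env.camera_model('top')
for u,v in[(437,234),(397,300),(183,291)]:print(ray(t,u,v,.05))
# lid: knob and disc
hsv=cv2.cvtColor(im,cv2.COLOR_BGR2HSV);k=((hsv[...,1]<45)&(hsv[...,2]>110)).astype(np.uint8);k[248:]=0;k[:125]=0
k=cv2.morphologyEx(k,cv2.MORPH_CLOSE,np.ones((5,5),np.uint8))
ct=max(cv2.findContours(k,0,1)[0],key=cv2.contourArea);e=cv2.fitEllipse(cv2.convexHull(ct));print(e,ray(m,*e[0],.012),proj(m,[.416,-.224,.038]))
kn=((hsv[...,2]<90)&(hsv[...,1]>90)).astype(np.uint8);M=np.zeros_like(kn);cv2.circle(M,tuple(map(int,e[0])),35,1,-1);ct=max(cv2.findContours(kn&M,0,1)[0],key=cv2.contourArea);e=cv2.minEnclosingCircle(ct);print(e,ray(m,*e[0],.036))
E
```

```text
[ 0.4429 -0.3747  0.201 ] (array([ 0.5302, -0.3826]), [52, 57], np.float64(179.4), array([ 0.5298, -0.3844]))
(array([ 86.1,   4.8, 101.3]), array([-0.003, -0.001,  0.008]))
[ 0.3722 -0.4522  0.05  ]
[ 0.1884 -0.3303  0.05  ]
[0.2215 0.2742 0.05  ]
((138.02261352539062, 207.776123046875), (126.76541137695312, 144.46246337890625), 125.45008850097656) [ 0.4221 -0.2223  0.012 ] [129.4881 220.8569]
((130.61289978027344, 215.0), 15.8986177444458) [ 0.4213 -0.2248  0.036 ]
```

View pics/d.png

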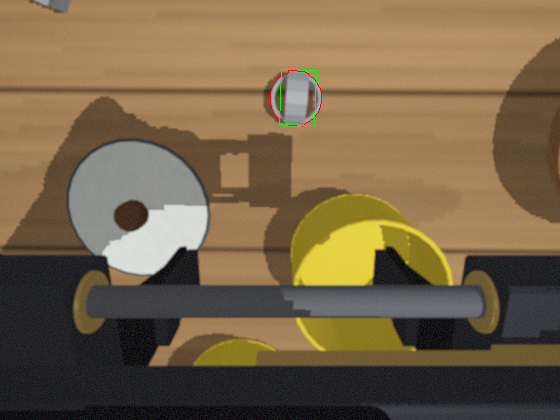

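The detection sits on the small cutter: about (0.530, -0.383), strap turned about -4°. The lid is near (0.4215, -0.2235).

{"fn": "step_arm", "kwargs": {"moves": [{"dp": [44,3.5,0],"dr": [0,0,0.035],"fingers": 0.3},{"dp": [44,4,20],"dr": [0,0,0.035],"fingers": 0.3},{"dp": [0,0,40],"dr": [0,0,0],"fingers": 0.5},{"dp": [0,0,40],"dr": [0,0,0],"fingers": 0.5},{"dp": [0,0,20],"dr": [0,0,0],"fingers": 0.5}], "squeeze": 15}}

```text
time_s: 2.17
tool_pos: [0.5244, -0.3905, 0.0787]
tool_rot: [-179.9, 0.2, -4.1]
force: [-0.1, -0.6, -0.3]
grip_width: 0.0473
grasp_force: 0.0
```

{"fn": "step_arm", "kwargs": {"moves": [{"dp": [0,0,0],"dr": [0,0,0],"fingers": 0.5},{"dp": [0,0,0],"dr": [0,0,0],"fingers": 0.5},{"dp": [0,0,0],"dr": [0,0,0],"fingers": 0.5},{"dp": [0,0,0],"dr": [0,0,0],"fingers": 0.5},{"dp": [0,0,0],"dr": [0,0,0],"fingers": 0.5}]}}

```text
time_s: 2.8
tool_pos: [0.5264, -0.3908, 0.0822]
tool_rot: [180.0, -0.0, -4.0]
force: [0.1, -0.4, 0.6]
grip_width: 0.0437
grasp_force: 0.0
```

```bash
python3 -c "
from h import *
print(move([.530,-.383,.040],-4),env.get_obs()['grip_width'])"
```

```text
(array([ 3. , -8.1, 42.2]), array([ 0.001, -0.001, -0.   ])) 0.043689547518284744
```

{"fn": "step_arm", "kwargs": {"moves": [{"dp": [3,-8,0],"dr": [0,0,0],"fingers": 0.5},{"dp": [0,0,0],"dr": [0,0,0],"fingers": 0.5},{"dp": [0,0,0],"dr": [0,0,0],"fingers": 0.5},{"dp": [0,0,14],"dr": [0,0,0],"fingers": 0.5},{"dp": [0,0,14],"dr": [0,0,0],"fingers": 0.5}]}}

```text
time_s: 3.42
tool_pos: [0.5293, -0.3829, 0.0523]
tool_rot: [-180.0, 0.0, -4.0]
force: [0.2, 1.1, 0.3]
grip_width: 0.0436
grasp_force: 0.0
```

Run:
```python
from h import *
o,m,im=snap('scene');cv2.imwrite('pics/s2.png',cv2.resize(im[240:360,80:240],None,fx=4,fy=4))
print(o['tool_pos'],proj(m,[.53,-.383,.052]))
```

```text
[ 0.52932758 -0.38291179  0.05225238] [148.02330199 296.93992055]
```

View pics/s2.png

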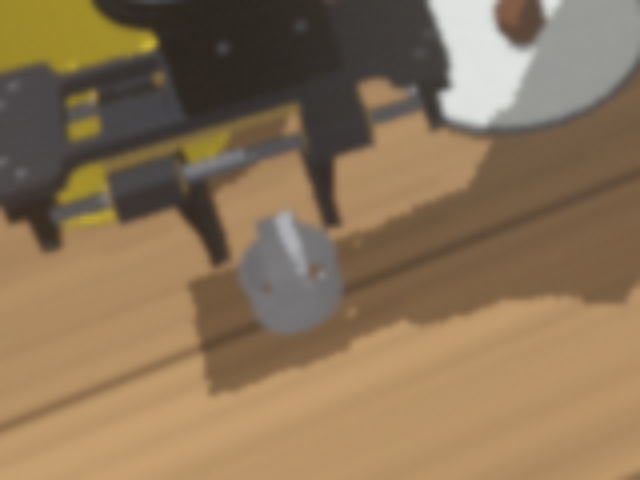

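The crop shows the open fingers straddling the strap, slightly nearer the right finger. Closing will centre it.

{"fn": "step_arm", "kwargs": {"moves": [{"dp": [0,-2,7],"dr": [0,0,0],"fingers": 0.5},{"dp": [0,0,5],"dr": [0,0,0],"fingers": 0.5},{"dp": [0,0,0],"dr": [0,0,0],"fingers": 0.6},{"dp": [0,0,0],"dr": [0,0,0],"fingers": 0.75},{"dp": [0,0,0],"dr": [0,0,0],"fingers": 1}]}}

```text
time_s: 4.1
tool_pos: [0.5302, -0.3811, 0.042]
tool_rot: [180.0, -0.0, -4.0]
force: [0.1, -0.3, 0.3]
grip_width: 0.0221
grasp_force: 0.0
```

{"fn": "step_arm", "kwargs": {"moves": [{"dp": [0,0,0],"dr": [0,0,0],"fingers": 1},{"dp": [0,0,0],"dr": [0,0,0],"fingers": 1},{"dp": [0,0,0],"dr": [0,0,0],"fingers": 1},{"dp": [0,0,-10],"dr": [0,0,0],"fingers": 1},{"dp": [0,0,-20],"dr": [0,0,0],"fingers": 1}]}}

```text
time_s: 4.72
tool_pos: [0.5292, -0.3803, 0.0716]
tool_rot: [-179.9, 0.1, -4.0]
force: [-0.8, 0.2, 0.1]
grip_width: 0.0175
grasp_force: 15.0
```

Run:
```python
from h import *
np.set_printoptions(precision=4,suppress=True)
for n,f,z,roi,r in[('top','top0',.1,(240,170,305,240),0),('scene','scene0',.1,(272,178,345,250),0)]:
    im=cv2.imread(f'pics/{f}.png');m=env.camera_model(n)
    hsv=cv2.cvtColor(im,cv2.COLOR_BGR2HSV);k=((hsv[...,1]<70)&(hsv[...,2]>70)).astype(np.uint8)
    R=np.zeros_like(k);x0,y0,x1,y1=roi;R[y0:y1,x0:x1]=1
    ct=max(cv2.findContours(k&R,0,1)[0],key=cv2.contourArea);h=cv2.convexHull(ct)[:,0]
    # world points of hull at rim plane, robust circle with known radius .066
    P=np.array([ray(m,*p,z)[:2] for p in h.astype(float)])
    if n=='scene': P=P[P[:,0]<.47]   # far half, rim edge
    from scipy.optimize import least_squares
    s=least_squares(lambda c:np.hypot(*(P-c[:2]).T)-c[2],[.457,.014,.066],loss='soft_l1',f_scale=.002)
    s2=least_squares(lambda c:np.hypot(*(P-c[:2]).T)-.066,[.457,.014],loss='soft_l1',f_scale=.002)
    print(n,s.x,s2.x,len(P),P.min(0),P.max(0))
o=env.get_obs();print(o['tool_pos'])
```

```text
top [0.4599 0.0145 0.0693] [0.4607 0.015 ] 27 [ 0.3903 -0.0508] [0.5275 0.0824]
scene [0.4627 0.0152 0.0663] [0.4623 0.0153] 8 [ 0.3953 -0.0379] [0.4514 0.0807]
[ 0.5292 -0.3803  0.0716]
```

{"fn": "step_arm", "kwargs": {"moves": [{"dp": [0,0,-48],"dr": [0,0,0],"fingers": 1},{"dp": [0,0,-48],"dr": [0,0,0],"fingers": 1},{"dp": [-9.5,-39,0],"dr": [0,0,0],"fingers": 1},{"dp": [-9.5,-39,0],"dr": [0,0,0],"fingers": 1},{"dp": [-9.5,-39,0],"dr": [0,0,0],"fingers": 1}]}}

```text
time_s: 5.35
tool_pos: [0.5099, -0.261, 0.1694]
tool_rot: [179.9, -0.1, -4.0]
force: [0.1, -0.1, 0.4]
grip_width: 0.0174
grasp_force: 15.0
```

{"fn": "step_arm", "kwargs": {"moves": [{"dp": [-9.5,-39,0],"dr": [0,0,0],"fingers": 1},{"dp": [-9.5,-39,0],"dr": [0,0,0],"fingers": 1},{"dp": [-9.5,-39,0],"dr": [0,0,0],"fingers": 1},{"dp": [-9.5,-39,0],"dr": [0,0,0],"fingers": 1},{"dp": [-9.5,-39,0],"dr": [0,0,0],"fingers": 1}]}}

```text
time_s: 5.98
tool_pos: [0.4761, -0.063, 0.1692]
tool_rot: [180.0, -0.1, -4.0]
force: [0.3, 0.1, 0.2]
grip_width: 0.0175
grasp_force: 15.0
```

{"fn": "step_arm", "kwargs": {"moves": [{"dp": [-9.5,-39,0],"dr": [0,0,0],"fingers": 1},{"dp": [-9.5,-39,0],"dr": [0,0,0],"fingers": 1},{"dp": [0,0,0],"dr": [0,0,0],"fingers": 1},{"dp": [0,0,0],"dr": [0,0,0],"fingers": 1},{"dp": [0,0,0],"dr": [0,0,0],"fingers": 1}]}}

```text
time_s: 6.6
tool_pos: [0.4628, 0.0135, 0.1679]
tool_rot: [180.0, -0.0, -4.1]
force: [0.8, -0.0, -0.3]
grip_width: 0.018
grasp_force: 15.0
```

Run:
```python
from h import *
print(move([.4615,.015,.165],-4))
o,m,im=snap('scene');a=cv2.resize(im[120:260,230:400],None,fx=3,fy=3)
o,m,im=snap('wrist');b=cv2.resize(im[:,120:440],None,fx=.9,fy=1); 
cv2.imwrite('pics/s3.png',np.hstack([a,cv2.resize(b,(288,420))]))
```

```text
(array([-1.4, -1.4,  2.9]), array([ 0.   , -0.001, -0.002]))
```

View pics/s3.png

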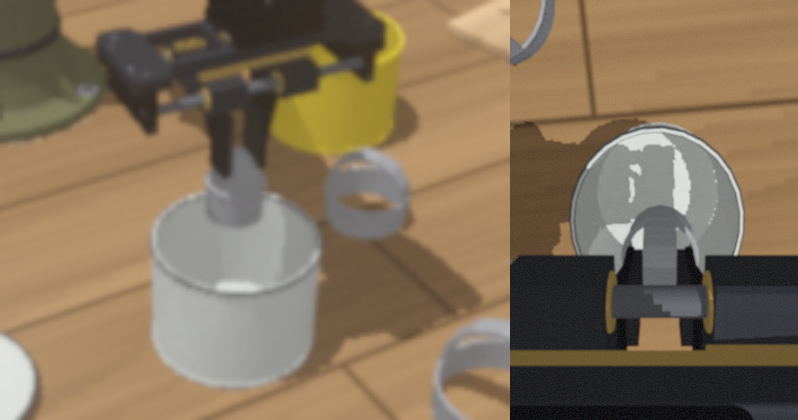

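The cutter hangs over the tin, and the tin's far rim shows in the wrist view. I'll fit it there.

```bash
cat >> h.py <<'E'
from scipy.optimize import least_squares
def rimfit(im,m,guess,r=.066,z=.1,vmax=245):
    """outer rim edge by radial search from the guessed centre outward: last strong change wood->tin"""
    hsv=cv2.cvtColor(im,cv2.COLOR_BGR2HSV).astype(int); P=[]
    for a in np.radians(np.arange(0,360,3)):
        prof=[]
        for q in np.arange(r+.012,r-.012,-.0005):
            u,v=proj(m,[guess[0]+q*np.cos(a),guess[1]+q*np.sin(a),z])
            if not(2<u<557 and 2<v<vmax): prof=None;break
            prof.append(hsv[int(round(v)),int(round(u)),1])
        if prof is None: continue
        prof=np.array(prof); i=np.argmax(prof<70)
        if i>2: P.append([guess[0]+(r+.012-i*.0005)*np.cos(a),guess[1]+(r+.012-i*.0005)*np.sin(a)])
    P=np.array(P); s=least_squares(lambda c:np.hypot(*(P-c).T)-r,guess,loss='soft_l1',f_scale=.001)
    return s.x.round(4),len(P),np.abs(s.fun).mean().round(4)
E
python3 - <<'E'
from h import *
o,m,im=snap('wrist'); g=[.4615,.015]
for _ in range(3): g,n,e=rimfit(im,m,g); print(g,n,e)
print(move([g[0],g[1],.165],-4))
E
```

```text
[0.4637 0.015 ] 66 0.0006
[0.4636 0.0151] 68 0.0006
[0.4637 0.015 ] 68 0.0006
(array([ 1.1, -1.1,  2.5]), array([ 0.   ,  0.   , -0.002]))
```

{"fn": "step_arm", "kwargs": {"moves": [{"dp": [1,-1,0],"dr": [0,0,0],"fingers": 1},{"dp": [0,0,30],"dr": [0,0,0],"fingers": 1},{"dp": [0,0,35],"dr": [0,0,0],"fingers": 1},{"dp": [0,0,30],"dr": [0,0,0],"fingers": 1},{"dp": [0,0,18],"dr": [0,0,0],"fingers": 1}]}}

```text
time_s: 7.38
tool_pos: [0.4627, 0.0157, 0.0529]
tool_rot: [-180.0, 0.1, -4.0]
force: [0.2, 0.1, 0.0]
grip_width: 0.0177
grasp_force: 15.0
```

{"fn": "step_arm", "kwargs": {"moves": [{"dp": [0,0,2],"dr": [0,0,0],"fingers": 1},{"dp": [0,0,2],"dr": [0,0,0],"fingers": 1},{"dp": [0,0,1],"dr": [0,0,0],"fingers": 1},{"dp": [0,0,1],"dr": [0,0,0],"fingers": 1},{"dp": [0,0,0],"dr": [0,0,0],"fingers": 1}]}}

```text
time_s: 8.0
tool_pos: [0.4638, 0.0157, 0.0488]
tool_rot: [180.0, -0.0, -4.0]
force: [-1.3, 0.8, -0.2]
grip_width: 0.0173
grasp_force: 15.0
```

{"fn": "step_arm", "kwargs": {"moves": [{"dp": [0,0,1],"dr": [0,0,0],"fingers": 1},{"dp": [0,0,1],"dr": [0,0,0],"fingers": 1},{"dp": [0,0,1],"dr": [0,0,0],"fingers": 1},{"dp": [0,0,0.5],"dr": [0,0,0],"fingers": 1},{"dp": [0,0,0],"dr": [0,0,0],"fingers": 1}]}}

```text
time_s: 8.62
tool_pos: [0.4635, 0.0157, 0.045]
tool_rot: [180.0, 0.0, -4.0]
force: [0.4, 0.3, -1.5]
grip_width: 0.018
grasp_force: 15.0
```

```bash
python3 -c "
from h import *
o=env.get_obs();print(o['tool_pos'],o['force'])"
```

```text
[0.46352817 0.01572399 0.04499748] [ 0.39931908  0.27623007 -1.50360159]
```

{"fn": "step_arm", "kwargs": {"moves": [{"dp": [0,0,0.7],"dr": [0,0,0],"fingers": 1},{"dp": [0,0,0],"dr": [0,0,0],"fingers": 1},{"dp": [0,0,0.7],"dr": [0,0,0],"fingers": 1},{"dp": [0,0,0],"dr": [0,0,0],"fingers": 1},{"dp": [0,0,0],"dr": [0,0,0],"fingers": 1}]}}

```text
time_s: 9.25
tool_pos: [0.464, 0.0154, 0.0446]
tool_rot: [180.0, -0.0, -4.0]
force: [-2.4, -0.6, 8.2]
grip_width: 0.0173
grasp_force: 15.0
```

Contact with the tin's bottom. I'll release, lift, and turn to look towards the middle cutter.

{"fn": "step_arm", "kwargs": {"moves": [{"dp": [0,0,-0.7],"dr": [0,0,0],"fingers": 1},{"dp": [0,0,0],"dr": [0,0,0],"fingers": 0.75},{"dp": [0,0,0],"dr": [0,0,0],"fingers": 0.65},{"dp": [0,0,0],"dr": [0,0,0],"fingers": 0.65},{"dp": [0,0,0],"dr": [0,0,0],"fingers": 0.65}]}}

```text
time_s: 9.88
tool_pos: [0.4635, 0.0158, 0.0442]
tool_rot: [-180.0, 0.0, -4.0]
force: [-0.2, -0.2, -0.9]
grip_width: 0.0298
grasp_force: 0.0
```

{"fn": "step_arm", "kwargs": {"moves": [{"dp": [0,0,-10],"dr": [0,0,0],"fingers": 0.65},{"dp": [0,0,-30],"dr": [0,0,0],"fingers": 0.65},{"dp": [0,0,-40],"dr": [0,0,0],"fingers": 0.65},{"dp": [0,0,-50],"dr": [0,0,0],"fingers": 0.65},{"dp": [0,0,-50],"dr": [0,0,0],"fingers": 0.5}]}}

```text
time_s: 10.5
tool_pos: [0.4634, 0.0159, 0.2266]
tool_rot: [180.0, -0.1, -4.0]
force: [1.7, -0.5, 0.4]
grip_width: 0.0346
grasp_force: 0.0
```

{"fn": "step_arm", "kwargs": {"moves": [{"dp": [0,0,0],"dr": [0,0,-0.182],"fingers": 0.5},{"dp": [0,0,0],"dr": [0,0,-0.182],"fingers": 0.5},{"dp": [0,0,0],"dr": [0,0,-0.182],"fingers": 0.5},{"dp": [0,0,0],"dr": [0,0,-0.182],"fingers": 0.5},{"dp": [0,0,0],"dr": [0,0,-0.182],"fingers": 0.5}]}}

```text
time_s: 11.12
tool_pos: [0.4636, 0.0159, 0.2251]
tool_rot: [180.0, -0.0, 48.5]
force: [0.1, 0.5, 0.1]
grip_width: 0.0436
grasp_force: 0.0
```

{"fn": "step_arm", "kwargs": {"moves": [{"dp": [0,0,0],"dr": [0,0,-0.182],"fingers": 0.5},{"dp": [0,0,0],"dr": [0,0,-0.182],"fingers": 0.5},{"dp": [0,0,0],"dr": [0,0,-0.182],"fingers": 0.5},{"dp": [0,0,0],"dr": [0,0,-0.182],"fingers": 0.5},{"dp": [0,0,0],"dr": [0,0,0],"fingers": 0.5}]}}

```text
time_s: 11.75
tool_pos: [0.4636, 0.0159, 0.225]
tool_rot: [180.0, 0.0, 89.7]
force: [0.1, 0.7, -0.2]
grip_width: 0.0434
grasp_force: 0.0
```

{"fn": "step_arm", "kwargs": {"moves": [{"dp": [20,0,0],"dr": [0,0,0],"fingers": 0.5},{"dp": [20,0,0],"dr": [0,0,0],"fingers": 0.5},{"dp": [0,0,0],"dr": [0,0,0],"fingers": 0.5},{"dp": [0,0,0],"dr": [0,0,0],"fingers": 0.5},{"dp": [0,0,0],"dr": [0,0,0],"fingers": 0.5}]}}

```text
time_s: 12.38
tool_pos: [0.4637, 0.0547, 0.2244]
tool_rot: [-180.0, 0.0, 89.7]
force: [0.0, 0.1, -0.5]
grip_width: 0.0433
grasp_force: 0.0
```

Run:
```python
from h import *
o,m,im=snap('wrist')
print(o['tool_pos'],o['tool_rot'],o['qpos'].round(),o['time_s'])
print('mid',ring(im,m,[.378,.206],.037,hs=.06)); print('large',ring(im,m,[.635,.146],.052,hs=.075,pad=1.2))
cv2.imwrite('pics/w4.png',im)
```

```text
[0.46373591 0.05469562 0.22435301] [-1.79999410e+02  2.14199489e-02  8.96963553e+01] [ 17.  -3. -26. 107.  -1.  76.  -9.] 12.375
mid (array([0.3811, 0.2064]), [85, 94], np.float64(179.7), array([0.385 , 0.1963]))
large (array([0.6358, 0.1503]), [111, 126], np.float64(-144.1), array([0.6145, 0.1458]))
```

View pics/w4.png

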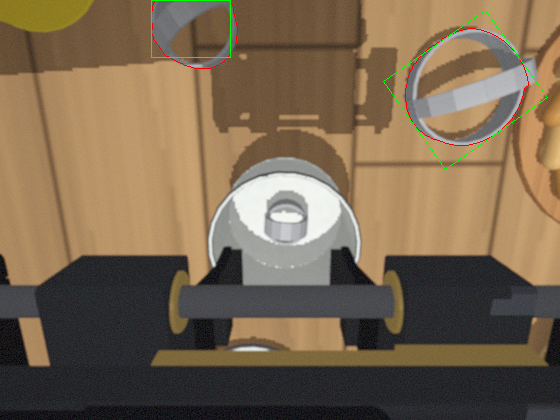

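The small cutter stands upright in the tin at (287,215). The large is at (467,87), and the middle is clipped at the top of the frame, so I'll shift towards it.

{"fn": "step_arm", "kwargs": {"moves": [{"dp": [16,-10,0],"dr": [0,0,0],"fingers": 0.5},{"dp": [16,-10,0],"dr": [0,0,0],"fingers": 0.5},{"dp": [16,-10,0],"dr": [0,0,0],"fingers": 0.5},{"dp": [0,0,0],"dr": [0,0,0],"fingers": 0.5},{"dp": [0,0,0],"dr": [0,0,0],"fingers": 0.5}]}}

```text
time_s: 13.05
tool_pos: [0.4339, 0.1036, 0.2244]
tool_rot: [180.0, 0.0, 89.8]
force: [-0.4, 0.2, 0.0]
grip_width: 0.0438
grasp_force: 0.0
```

Run:
```python
from h import *
o,m,im=snap('wrist')
print(o['tool_pos'],o['tool_rot'])
cv2.imwrite('pics/w5raw.png',im)
print('mid',ring(im,m,[.381,.206],.037,hs=.06,pad=1.6)); print('large',ring(im,m,[.635,.146],.052,hs=.075,pad=1.2))
c=proj(m,[.381,.206,.03]).astype(int);x=max(c[0]-80,0);y=max(c[1]-80,0)
raw=cv2.imread('pics/w5raw.png')[y:y+160,x:x+160]
cl=proj(m,[.635,.15,.03]).astype(int);print(c,cl,x,y); cv2.imwrite('pics/w5.png',np.hstack([cv2.resize(raw,(600,600),interpolation=2)]))
```

```text
[0.43393214 0.10356337 0.22442239] [1.79971836e+02 3.65271009e-02 8.98322255e+01]
mid (array([0.3801, 0.209 ]), [82, 86], np.float64(-145.0), array([0.377, 0.216]))
large (array([0.6348, 0.1511]), [106, 121], np.float64(-131.0), array([0.6086, 0.1545]))
[229  80] [487 140] 149 0
```

View pics/w5.png

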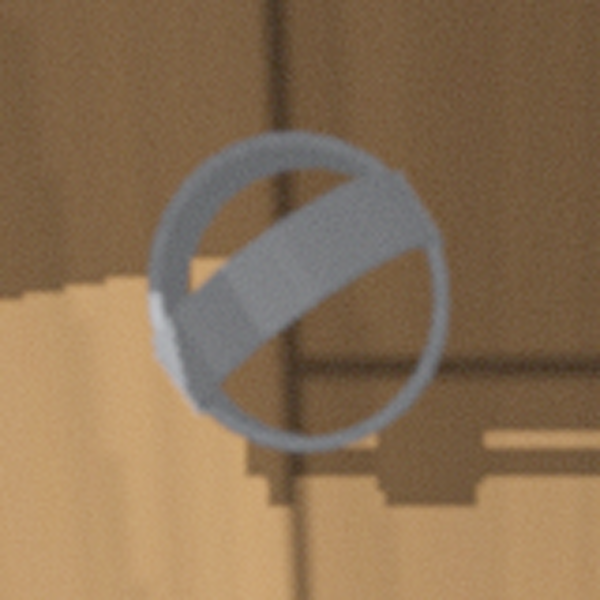

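The crop shows the middle ring centred at about crop (300,291), with strap ends near (190,368) and (421,205).

Run:
```python
from h import *
m=env.camera_model('wrist')
f=lambda a,b,z:ray(m,149+a/3.75,b/3.75,z)
c=f(300,291,.03);p=f(190,368,.032);q=f(421,205,.032);d=q-p
print(c,p,q,(p+q)/2,np.degrees(np.arctan2(-d[1],-d[0])),np.linalg.norm(d))
# crown centre: middle-facet at z=.067
print(f(290,280,.067),f(255,300,.067))
# large: strap ends by eye later
print(move([.38,.2085,.12],32))
im=cv2.imread('pics/w5raw.png');cv2.imwrite('pics/w5l.png',cv2.resize(im[60:220,400:560],(600,600),interpolation=2))
```

```text
[0.38101622 0.20873244 0.03      ] [0.35240241 0.19024344 0.032     ] [0.41215829 0.22837786 0.032     ] [0.38228035 0.20931065 0.032     ] -147.45519161254836 0.07088722627088995
[0.38442499 0.20777355 0.067     ] [0.37627993 0.20355804 0.067     ]
(array([105.1, -54.5, 104.3]), array([0.   , 0.   , 1.009]))
```

View pics/w5l.png

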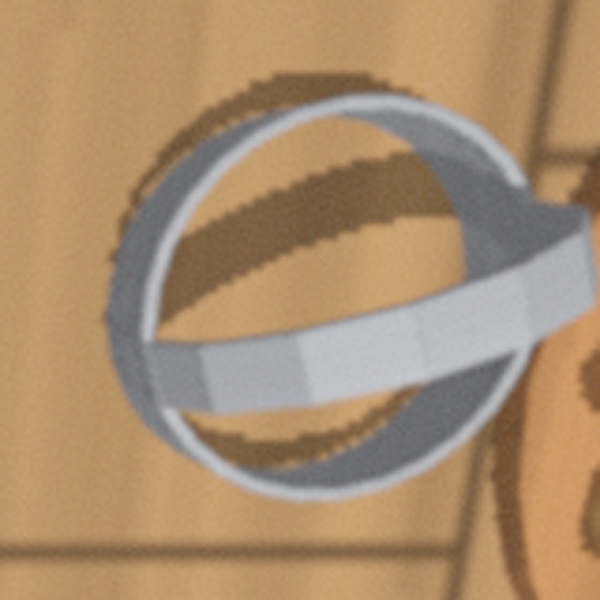

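The large ring's rim centre is at crop (340,297), with strap ends near (158,377) and (537,268).

Run:
```python
from h import *
m=env.camera_model('wrist')
f=lambda a,b,z:ray(m,400+a/3.75,60+b/3.75,z)
c=f(340,297,.03);p=f(158,377,.031);q=f(537,268,.031);d=q-p
print(c,p,q,(p+q)/2,np.degrees(np.arctan2(d[1],d[0])),np.linalg.norm(d),f(340,360,.082))
```

```text
[0.63776527 0.1504371  0.03      ] [0.59163407 0.12963117 0.031     ] [0.68772382 0.15778352 0.031     ] [0.63967894 0.14370735 0.031     ] 16.32951330978795 0.1001288949388059 [0.6102669  0.14015025 0.082     ]
```

{"fn": "step_arm", "kwargs": {"moves": [{"dp": [0,0,0],"dr": [0,0,0.167],"fingers": 0.5},{"dp": [0,0,0],"dr": [0,0,0.167],"fingers": 0.5},{"dp": [0,0,0],"dr": [0,0,0.167],"fingers": 0.5},{"dp": [0,0,0],"dr": [0,0,0.167],"fingers": 0.5},{"dp": [0,0,0],"dr": [0,0,0.167],"fingers": 0.5}]}}

```text
time_s: 13.72
tool_pos: [0.4341, 0.1031, 0.2242]
tool_rot: [-180.0, 0.0, 41.6]
force: [-0.4, -0.6, 0.4]
grip_width: 0.0435
grasp_force: 0.0
```

{"fn": "step_arm", "kwargs": {"moves": [{"dp": [0,0,0],"dr": [0,0,0.165],"fingers": 0.5},{"dp": [4,-39,0],"dr": [0,0,0],"fingers": 0.5},{"dp": [4,-39,30],"dr": [0,0,0],"fingers": 0.5},{"dp": [4,-39,40],"dr": [0,0,0],"fingers": 0.5},{"dp": [0,0,30],"dr": [0,0,0],"fingers": 0.5}]}}

```text
time_s: 14.35
tool_pos: [0.3797, 0.211, 0.1232]
tool_rot: [-180.0, -0.0, 32.8]
force: [-1.2, -0.2, -0.8]
grip_width: 0.0435
grasp_force: 0.0
```

{"fn": "step_arm", "kwargs": {"moves": [{"dp": [0,0,0],"dr": [0,0,0],"fingers": 0.5},{"dp": [0,0,0],"dr": [0,0,0],"fingers": 0.5},{"dp": [0,0,0],"dr": [0,0,0],"fingers": 0.5},{"dp": [0,0,0],"dr": [0,0,0],"fingers": 0.5},{"dp": [0,0,0],"dr": [0,0,0],"fingers": 0.5}]}}

```text
time_s: 14.98
tool_pos: [0.3814, 0.2089, 0.1248]
tool_rot: [180.0, -0.0, 32.5]
force: [0.6, 0.3, 0.4]
grip_width: 0.0434
grasp_force: 0.0
```

```bash
python3 -c "
from h import *
print(move([.381,.209,.0565],32.5),env.get_obs()['tool_pos'],env.get_obs()['qpos'])"
```

```text
(array([-0.3, -0.4, 68.3]), array([ 0.   , -0.001,  0.   ])) [0.38140092 0.2088751  0.12478236] [ 12.00620261  -2.80721887 -42.65847228 117.91799303  -2.08579127
  64.1168963  -87.1979841 ]
```

Positioned. Descending and closing.

{"fn": "step_arm", "kwargs": {"moves": [{"dp": [0,0,25],"dr": [0,0,0],"fingers": 0.5},{"dp": [0,0,25],"dr": [0,0,0],"fingers": 0.5},{"dp": [0,0,12],"dr": [0,0,0],"fingers": 0.5},{"dp": [0,0,4],"dr": [0,0,0],"fingers": 0.5},{"dp": [0,0,2],"dr": [0,0,0],"fingers": 0.5}]}}

```text
time_s: 15.6
tool_pos: [0.3815, 0.2092, 0.0567]
tool_rot: [180.0, -0.0, 32.5]
force: [0.5, -0.3, 0.1]
grip_width: 0.0436
grasp_force: 0.0
```

{"fn": "step_arm", "kwargs": {"moves": [{"dp": [0,0,0],"dr": [0,0,0],"fingers": 0.5},{"dp": [0,0,0],"dr": [0,0,0],"fingers": 0.65},{"dp": [0,0,0],"dr": [0,0,0],"fingers": 0.75},{"dp": [0,0,0],"dr": [0,0,0],"fingers": 1},{"dp": [0,0,0],"dr": [0,0,0],"fingers": 1}]}}

```text
time_s: 16.23
tool_pos: [0.381, 0.209, 0.0564]
tool_rot: [180.0, -0.0, 32.5]
force: [-0.6, 0.5, 0.3]
grip_width: 0.0174
grasp_force: 15.0
```

{"fn": "step_arm", "kwargs": {"moves": [{"dp": [0,0,0],"dr": [0,0,0],"fingers": 1},{"dp": [0,0,0],"dr": [0,0,0],"fingers": 1},{"dp": [0,0,0],"dr": [0,0,0],"fingers": 1},{"dp": [0,0,0],"dr": [0,0,0],"fingers": 1},{"dp": [0,0,0],"dr": [0,0,0],"fingers": 1}], "squeeze": 20}}

```text
time_s: 16.85
tool_pos: [0.381, 0.209, 0.0564]
tool_rot: [180.0, -0.0, 32.5]
force: [-0.0, 0.6, 1.4]
grip_width: 0.0179
grasp_force: 20.0
```

{"fn": "step_arm", "kwargs": {"moves": [{"dp": [0,0,-10],"dr": [0,0,0],"fingers": 1},{"dp": [0,0,-30],"dr": [0,0,0],"fingers": 1},{"dp": [0,0,-40],"dr": [0,0,0],"fingers": 1},{"dp": [0,0,-35],"dr": [0,0,0],"fingers": 1},{"dp": [0,0,-15],"dr": [0,0,0],"fingers": 1}]}}

```text
time_s: 17.48
tool_pos: [0.382, 0.2093, 0.1886]
tool_rot: [179.9, -0.2, 32.5]
force: [-0.5, -0.6, -1.1]
grip_width: 0.0176
grasp_force: 20.0
```

{"fn": "step_arm", "kwargs": {"moves": [{"dp": [-6,34.5,0],"dr": [0,0,0],"fingers": 1},{"dp": [-6,34.5,0],"dr": [0,0,0],"fingers": 1},{"dp": [-6,34.5,0],"dr": [0,0,0],"fingers": 1},{"dp": [-6,34.5,0],"dr": [0,0,0],"fingers": 1},{"dp": [-6,34.5,0],"dr": [0,0,0],"fingers": 1}]}}

```text
time_s: 18.1
tool_pos: [0.4482, 0.0462, 0.1855]
tool_rot: [-180.0, 0.1, 32.5]
force: [0.3, -0.3, -1.5]
grip_width: 0.0177
grasp_force: 20.0
```

{"fn": "step_arm", "kwargs": {"moves": [{"dp": [-5,34.5,0],"dr": [0,0,0],"fingers": 1},{"dp": [0,0,0],"dr": [0,0,0],"fingers": 1},{"dp": [0,0,0],"dr": [0,0,0],"fingers": 1},{"dp": [0,0,0],"dr": [0,0,0],"fingers": 1},{"dp": [0,0,0],"dr": [0,0,0],"fingers": 1}]}}

```text
time_s: 18.73
tool_pos: [0.4626, 0.0164, 0.1863]
tool_rot: [180.0, 0.0, 32.6]
force: [0.1, 0.5, -0.5]
grip_width: 0.0174
grasp_force: 20.0
```

Run:
```python
from h import *
o,m,im=snap('wrist','w6.png'); g=[.4636,.015]
for _ in range(2): g,n,e=rimfit(im,m,g)
print(g,n,e,o['grip_width'])
print(o['tool_pos'],o['tool_rot'],move([g[0],g[1],.165],32.5))
```

```text
[0.4633 0.0159] 71 0.0006 0.017443337575444865
[0.46259039 0.01643228 0.18634505] [1.79985221e+02 4.50855042e-03 3.26292272e+01] (array([ 0.3,  0.6, 21.4]), array([0.   , 0.   , 0.002]))
```

View pics/w6.png

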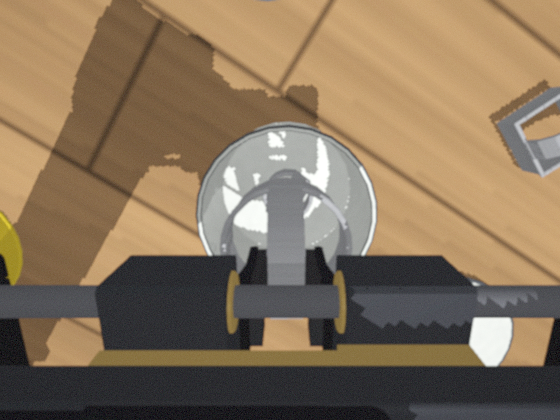

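The middle cutter hangs centred over the tin. Lowering it.

{"fn": "step_arm", "kwargs": {"moves": [{"dp": [0,0.5,25],"dr": [0,0,0],"fingers": 1},{"dp": [0,0,30],"dr": [0,0,0],"fingers": 1},{"dp": [0,0,30],"dr": [0,0,0],"fingers": 1},{"dp": [0,0,20],"dr": [0,0,0],"fingers": 1},{"dp": [0,0,12],"dr": [0,0,0],"fingers": 1}]}}

```text
time_s: 19.4
tool_pos: [0.4625, 0.0154, 0.0684]
tool_rot: [-180.0, 0.1, 32.6]
force: [-0.5, 0.5, -1.0]
grip_width: 0.0169
grasp_force: 20.0
```

{"fn": "step_arm", "kwargs": {"moves": [{"dp": [0,0,4],"dr": [0,0,0],"fingers": 1},{"dp": [0,0,2],"dr": [0,0,0],"fingers": 1},{"dp": [0,0,0],"dr": [0,0,0],"fingers": 1},{"dp": [0,0,0],"dr": [0,0,0],"fingers": 1},{"dp": [0,0,0],"dr": [0,0,0],"fingers": 1}]}}

```text
time_s: 20.02
tool_pos: [0.4633, 0.0151, 0.0637]
tool_rot: [180.0, -0.0, 32.5]
force: [-0.1, 0.3, -1.7]
grip_width: 0.0171
grasp_force: 20.0
```

{"fn": "step_arm", "kwargs": {"moves": [{"dp": [0,0,1],"dr": [0,0,0],"fingers": 1},{"dp": [0,0,1],"dr": [0,0,0],"fingers": 1},{"dp": [0,0,1],"dr": [0,0,0],"fingers": 1},{"dp": [0,0,0.7],"dr": [0,0,0],"fingers": 1},{"dp": [0,0,0],"dr": [0,0,0],"fingers": 1}]}}

```text
time_s: 20.65
tool_pos: [0.463, 0.0152, 0.0595]
tool_rot: [-180.0, 0.0, 32.5]
force: [-0.0, 0.1, -1.0]
grip_width: 0.0171
grasp_force: 20.0
```

{"fn": "step_arm", "kwargs": {"moves": [{"dp": [0,0,0.5],"dr": [0,0,0],"fingers": 1},{"dp": [0,0,0],"dr": [0,0,0],"fingers": 1},{"dp": [0,0,0.5],"dr": [0,0,0],"fingers": 1},{"dp": [0,0,0],"dr": [0,0,0],"fingers": 1},{"dp": [0,0,0],"dr": [0,0,0],"fingers": 1}]}}

```text
time_s: 21.28
tool_pos: [0.4632, 0.0153, 0.0593]
tool_rot: [180.0, 0.0, 32.5]
force: [-2.3, 0.7, 7.0]
grip_width: 0.0172
grasp_force: 20.0
```

{"fn": "step_arm", "kwargs": {"moves": [{"dp": [0,0,-0.7],"dr": [0,0,0],"fingers": 1},{"dp": [0,0,0],"dr": [0,0,0],"fingers": 0.75},{"dp": [0,0,0],"dr": [0,0,0],"fingers": 0.65},{"dp": [0,0,0],"dr": [0,0,0],"fingers": 0.65},{"dp": [0,0,0],"dr": [0,0,0],"fingers": 0.65}]}}

```text
time_s: 21.9
tool_pos: [0.4631, 0.0151, 0.0593]
tool_rot: [180.0, 0.0, 32.5]
force: [0.0, -0.3, -0.3]
grip_width: 0.0301
grasp_force: 0.0
```

{"fn": "step_arm", "kwargs": {"moves": [{"dp": [0,0,-10],"dr": [0,0,0],"fingers": 0.65},{"dp": [0,0,-30],"dr": [0,0,0],"fingers": 0.65},{"dp": [0,0,-40],"dr": [0,0,0],"fingers": 0.65},{"dp": [0,0,-50],"dr": [0,0,0],"fingers": 0.65},{"dp": [0,0,-40],"dr": [0,0,0.135],"fingers": 0.5}]}}

```text
time_s: 22.52
tool_pos: [0.4635, 0.0154, 0.2322]
tool_rot: [179.9, -0.1, 24.6]
force: [0.7, 0.1, 0.1]
grip_width: 0.0351
grasp_force: 0.0
```

{"fn": "step_arm", "kwargs": {"moves": [{"dp": [0,0,0],"dr": [0,0,0.135],"fingers": 0.5},{"dp": [36,-26,0],"dr": [0,0,0],"fingers": 0.5},{"dp": [36,-26,0],"dr": [0,0,0],"fingers": 0.5},{"dp": [36,-26,0],"dr": [0,0,0],"fingers": 0.5},{"dp": [0,0,0],"dr": [0,0,0],"fingers": 0.5}]}}

```text
time_s: 23.15
tool_pos: [0.544, 0.1252, 0.2296]
tool_rot: [-179.8, -0.0, 17.4]
force: [0.3, -0.4, 0.1]
grip_width: 0.0435
grasp_force: 0.0
```

{"fn": "step_arm", "kwargs": {"moves": [{"dp": [0,0,0],"dr": [0,0,0],"fingers": 0.5},{"dp": [0,0,0],"dr": [0,0,0],"fingers": 0.5},{"dp": [0,0,0],"dr": [0,0,0],"fingers": 0.5},{"dp": [0,0,0],"dr": [0,0,0],"fingers": 0.5},{"dp": [0,0,0],"dr": [0,0,0],"fingers": 0.5}]}}

```text
time_s: 23.78
tool_pos: [0.5434, 0.1212, 0.2294]
tool_rot: [180.0, -0.0, 17.0]
force: [0.2, 0.8, -0.4]
grip_width: 0.0431
grasp_force: 0.0
```

Run:
```python
from h import *
o,m,im=snap('wrist','w7raw.png')
print(o['tool_pos'],o['tool_rot'])
print('large',ring(im,m,[.638,.148],.052,hs=.075,pad=1.25))
c=proj(m,[.638,.148,.03]);print(c);x=int(c[0])-100;y=max(int(c[1])-90,0)
raw=cv2.imread('pics/w7raw.png')[y:y+180,x:x+200]
print(x,y);a=cv2.resize(raw,(660,594),interpolation=2)
cv2.imwrite('pics/w7.png',a)
t=env.read_camera('top')[:,:,::-1];cv2.imwrite('pics/t7.png',t)
```

```text
[0.54338561 0.12117198 0.22943681] [ 1.79981091e+02 -5.65017612e-03  1.70423391e+01]
large (array([0.6414, 0.1496]), [110, 117], np.float64(169.1), array([0.6403, 0.1559]))
[287.23169746  86.72832707]
187 0
```

View pics/w7.png

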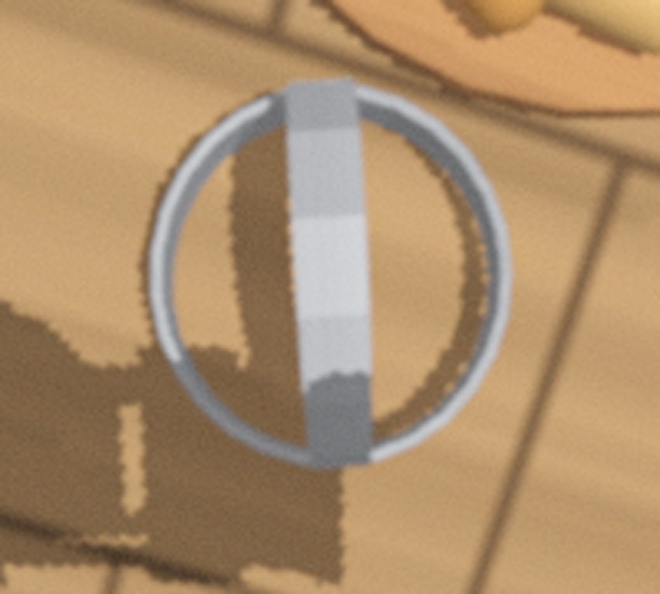

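The large ring's centre is at crop (331,276), with the strap running from (322,83) to (338,465). That puts its turn about 2.4° beyond the tool's 17°.

Run:
```python
from h import *
m=env.camera_model('wrist');f=lambda a,b,z:ray(m,187+a/3.3,b/3.3,z)
c=f(331,276,.03);p=f(338,465,.031);q=f(322,88,.031);d=q-p
print(c,(p+q)/2,np.degrees(np.arctan2(d[1],d[0])),np.linalg.norm(d),f(332,266,.082))
yaw=19.4
R=Ro.from_euler('xyz',[180,0,yaw],degrees=True);o=env.get_obs()
print(o['tool_pos'],R.inv().apply((np.array([c[0],c[1],.0715])-o['tool_pos'])*1000))
```

```text
[0.64068937 0.14897325 0.03      ] [0.63838022 0.14847179 0.031     ] 19.675341514038973 0.10392711773740512 [0.63924121 0.14851032 0.082     ]
[0.5434485  0.12133019 0.22936923] [100.90173312   6.22608348 157.86922532]
```

{"fn": "step_arm", "kwargs": {"moves": [{"dp": [0,0,0],"dr": [0,0,-0.044],"fingers": 0.5},{"dp": [33,2,0],"dr": [0,0,0],"fingers": 0.5},{"dp": [33,2,25],"dr": [0,0,0],"fingers": 0.5},{"dp": [34,2,30],"dr": [0,0,0],"fingers": 0.5},{"dp": [0,0,35],"dr": [0,0,0],"fingers": 0.5}]}}

```text
time_s: 24.5
tool_pos: [0.6416, 0.1501, 0.1379]
tool_rot: [-179.9, -0.1, 19.6]
force: [-0.5, -0.5, -0.1]
grip_width: 0.0433
grasp_force: 0.0
```

{"fn": "step_arm", "kwargs": {"moves": [{"dp": [0,0,0],"dr": [0,0,0],"fingers": 0.5},{"dp": [0,0,0],"dr": [0,0,0],"fingers": 0.5},{"dp": [0,0,0],"dr": [0,0,0],"fingers": 0.5},{"dp": [0,0,0],"dr": [0,0,0],"fingers": 0.5},{"dp": [0,0,0],"dr": [0,0,0],"fingers": 0.5}]}}

```text
time_s: 25.12
tool_pos: [0.64, 0.1492, 0.1402]
tool_rot: [180.0, -0.1, 19.6]
force: [-0.0, -0.0, -0.2]
grip_width: 0.0436
grasp_force: 0.0
```

```bash
python3 -c "
from h import *
print(move([.6397,.1488,.0715],19.5),env.get_obs()['tool_pos'])"
```

```text
(array([-0.5,  0.3, 68.7]), array([ 0.001, -0.001,  0.001])) [0.63996334 0.14920437 0.14017739]
```

{"fn": "step_arm", "kwargs": {"moves": [{"dp": [0,0,25],"dr": [0,0,0],"fingers": 0.5},{"dp": [0,0,25],"dr": [0,0,0],"fingers": 0.5},{"dp": [0,0,12],"dr": [0,0,0],"fingers": 0.5},{"dp": [0,0,4],"dr": [0,0,0],"fingers": 0.5},{"dp": [0,0,2.5],"dr": [0,0,0],"fingers": 0.5}]}}

```text
time_s: 25.75
tool_pos: [0.6403, 0.1495, 0.0715]
tool_rot: [180.0, -0.1, 19.6]
force: [0.4, 0.1, -0.4]
grip_width: 0.0435
grasp_force: 0.0
```

{"fn": "step_arm", "kwargs": {"moves": [{"dp": [0,0,0],"dr": [0,0,0],"fingers": 0.5},{"dp": [0,0,0],"dr": [0,0,0],"fingers": 0.65},{"dp": [0,0,0],"dr": [0,0,0],"fingers": 0.75},{"dp": [0,0,0],"dr": [0,0,0],"fingers": 1},{"dp": [0,0,0],"dr": [0,0,0],"fingers": 1}]}}

```text
time_s: 26.38
tool_pos: [0.6397, 0.1494, 0.0709]
tool_rot: [180.0, -0.0, 19.6]
force: [-0.1, 0.1, 0.8]
grip_width: 0.0173
grasp_force: 20.0
```

{"fn": "step_arm", "kwargs": {"moves": [{"dp": [0,0,0],"dr": [0,0,0],"fingers": 1},{"dp": [0,0,0],"dr": [0,0,0],"fingers": 1},{"dp": [0,0,0],"dr": [0,0,0],"fingers": 1},{"dp": [0,0,0],"dr": [0,0,0],"fingers": 1},{"dp": [0,0,0],"dr": [0,0,0],"fingers": 1}], "squeeze": 30}}

```text
time_s: 27.0
tool_pos: [0.6397, 0.1493, 0.0709]
tool_rot: [180.0, -0.0, 19.6]
force: [-0.2, 0.3, 1.3]
grip_width: 0.0173
grasp_force: 30.0
```

Run:
```python
from h import *
o=env.get_obs();R=Ro.from_euler('xyz',o['tool_rot'],degrees=True)
print(o['tool_pos'],o['tool_rot'],R.inv().apply((np.array([.4633,.0155,.196])-o['tool_pos'])*1000))
```

```text
[0.6396921  0.14931964 0.07087337] [ 1.79995876e+02 -4.19079691e-04  1.95853500e+01] [-211.04347545   66.95775068 -125.12335126]
```

{"fn": "step_arm", "kwargs": {"moves": [{"dp": [0,0,-10],"dr": [0,0,0],"fingers": 1},{"dp": [0,0,-30],"dr": [0,0,0],"fingers": 1},{"dp": [0,0,-40],"dr": [0,0,0],"fingers": 1},{"dp": [0,0,-35],"dr": [0,0,0],"fingers": 1},{"dp": [0,0,-15],"dr": [0,0,0],"fingers": 1}]}}

```text
time_s: 27.62
tool_pos: [0.6406, 0.1497, 0.2035]
tool_rot: [180.0, -0.2, 19.6]
force: [-0.2, 0.8, -1.1]
grip_width: 0.0171
grasp_force: 30.0
```

{"fn": "step_arm", "kwargs": {"moves": [{"dp": [-35,11,0],"dr": [0,0,0],"fingers": 1},{"dp": [-35,11,0],"dr": [0,0,0],"fingers": 1},{"dp": [-35,11,0],"dr": [0,0,0],"fingers": 1},{"dp": [-35,11,0],"dr": [0,0,0],"fingers": 1},{"dp": [-35,11,0],"dr": [0,0,0],"fingers": 1}]}}

```text
time_s: 28.25
tool_pos: [0.4916, 0.0379, 0.1999]
tool_rot: [-180.0, 0.1, 19.6]
force: [-0.4, -0.6, -1.4]
grip_width: 0.0172
grasp_force: 30.0
```

{"fn": "step_arm", "kwargs": {"moves": [{"dp": [-36,12,0],"dr": [0,0,0],"fingers": 1},{"dp": [0,0,0],"dr": [0,0,0],"fingers": 1},{"dp": [0,0,0],"dr": [0,0,0],"fingers": 1},{"dp": [0,0,0],"dr": [0,0,0],"fingers": 1},{"dp": [0,0,0],"dr": [0,0,0],"fingers": 1}]}}

```text
time_s: 28.88
tool_pos: [0.4637, 0.0162, 0.2006]
tool_rot: [-180.0, 0.0, 19.7]
force: [0.2, -0.4, -1.0]
grip_width: 0.0173
grasp_force: 30.0
```

Run:
```python
from h import *
o,m,im=snap('wrist','w8.png'); g=[.4633,.0155]
for _ in range(2): g,n,e=rimfit(im,m,g)
print(g,n,e,o['tool_pos'],o['tool_rot'],move([g[0],g[1],.165],19.6))
```

```text
[0.4636 0.0155] 74 0.001 [0.46370024 0.01621013 0.20061489] [-1.7995828e+02  1.3336535e-02  1.9664268e+01] (array([-0.2,  0.5, 35.6]), array([-0.001,  0.   ,  0.001]))
```

{"fn": "step_arm", "kwargs": {"moves": [{"dp": [0,0.5,25],"dr": [0,0,0],"fingers": 1},{"dp": [0,0,30],"dr": [0,0,0],"fingers": 1},{"dp": [0,0,30],"dr": [0,0,0],"fingers": 1},{"dp": [0,0,20],"dr": [0,0,0],"fingers": 1},{"dp": [0,0,11],"dr": [0,0,0],"fingers": 1}]}}

```text
time_s: 29.55
tool_pos: [0.463, 0.0152, 0.0837]
tool_rot: [-179.9, 0.1, 19.6]
force: [0.4, 0.1, -1.0]
grip_width: 0.0166
grasp_force: 30.0
```

{"fn": "step_arm", "kwargs": {"moves": [{"dp": [0,0,4],"dr": [0,0,0],"fingers": 1},{"dp": [0,0,2],"dr": [0,0,0],"fingers": 1},{"dp": [0,0,0],"dr": [0,0,0],"fingers": 1},{"dp": [0,0,0],"dr": [0,0,0],"fingers": 1},{"dp": [0,0,0],"dr": [0,0,0],"fingers": 1}]}}

```text
time_s: 30.18
tool_pos: [0.4638, 0.0149, 0.0792]
tool_rot: [180.0, -0.0, 19.6]
force: [0.2, 0.7, -1.4]
grip_width: 0.0172
grasp_force: 30.0
```

{"fn": "step_arm", "kwargs": {"moves": [{"dp": [0,0,1.5],"dr": [0,0,0],"fingers": 1},{"dp": [0,0,1],"dr": [0,0,0],"fingers": 1},{"dp": [0,0,1],"dr": [0,0,0],"fingers": 1},{"dp": [0,0,1],"dr": [0,0,0],"fingers": 1},{"dp": [0,0,0],"dr": [0,0,0],"fingers": 1}]}}

```text
time_s: 30.8
tool_pos: [0.4634, 0.0149, 0.0742]
tool_rot: [-180.0, 0.0, 19.6]
force: [0.1, 0.6, -0.6]
grip_width: 0.0173
grasp_force: 30.0
```

{"fn": "step_arm", "kwargs": {"moves": [{"dp": [0,0,0.5],"dr": [0,0,0],"fingers": 1},{"dp": [0,0,0],"dr": [0,0,0],"fingers": 1},{"dp": [0,0,0.5],"dr": [0,0,0],"fingers": 1},{"dp": [0,0,0],"dr": [0,0,0],"fingers": 1},{"dp": [0,0,0],"dr": [0,0,0],"fingers": 1}]}}

```text
time_s: 31.42
tool_pos: [0.4636, 0.015, 0.0737]
tool_rot: [180.0, -0.0, 19.6]
force: [-2.1, 0.3, 5.7]
grip_width: 0.0169
grasp_force: 30.0
```

{"fn": "step_arm", "kwargs": {"moves": [{"dp": [0,0,-0.7],"dr": [0,0,0],"fingers": 1},{"dp": [0,0,0],"dr": [0,0,0],"fingers": 0.75},{"dp": [0,0,0],"dr": [0,0,0],"fingers": 0.65},{"dp": [0,0,0],"dr": [0,0,0],"fingers": 0.65},{"dp": [0,0,0],"dr": [0,0,0],"fingers": 0.65}]}}

```text
time_s: 32.05
tool_pos: [0.4636, 0.0149, 0.074]
tool_rot: [180.0, -0.0, 19.6]
force: [0.0, -0.1, 0.5]
grip_width: 0.0301
grasp_force: 0.0
```

{"fn": "step_arm", "kwargs": {"moves": [{"dp": [0,0,-10],"dr": [0,0,0],"fingers": 0.65},{"dp": [0,0,-30],"dr": [0,0,0],"fingers": 0.65},{"dp": [0,0,-40],"dr": [0,0,0],"fingers": 0.65},{"dp": [0,0,-50],"dr": [0,0,0],"fingers": 0.65},{"dp": [0,0,-20],"dr": [0,0,-0.175],"fingers": 0.3}]}}

```text
time_s: 32.67
tool_pos: [0.4651, 0.0152, 0.228]
tool_rot: [179.8, -0.3, 29.9]
force: [0.8, -0.4, -0.7]
grip_width: 0.0353
grasp_force: 0.0
```

{"fn": "step_arm", "kwargs": {"moves": [{"dp": [0,0,0],"dr": [0,0,-0.175],"fingers": 0.3},{"dp": [0,0,0],"dr": [0,0,-0.175],"fingers": 0.3},{"dp": [0,0,0],"dr": [0,0,-0.175],"fingers": 0.3},{"dp": [0,0,0],"dr": [0,0,-0.175],"fingers": 0.3},{"dp": [0,0,0],"dr": [0,0,-0.175],"fingers": 0.3}]}}

```text
time_s: 33.3
tool_pos: [0.4636, 0.0151, 0.2248]
tool_rot: [179.9, 0.0, 80.1]
force: [0.1, -0.1, -0.9]
grip_width: 0.061
grasp_force: 0.0
```

{"fn": "step_arm", "kwargs": {"moves": [{"dp": [0,0,0],"dr": [0,0,-0.175],"fingers": 0.3},{"dp": [0,0,0],"dr": [0,0,0],"fingers": 0.3},{"dp": [-45,-4,0],"dr": [0,0,0],"fingers": 0.3},{"dp": [-45,-4,0],"dr": [0,0,0],"fingers": 0.3},{"dp": [-45,-4,0],"dr": [0,0,0],"fingers": 0.3}]}}

```text
time_s: 33.92
tool_pos: [0.4509, -0.1213, 0.2246]
tool_rot: [179.9, 0.0, 89.6]
force: [0.8, 0.4, 0.6]
grip_width: 0.0612
grasp_force: 0.0
```

{"fn": "step_arm", "kwargs": {"moves": [{"dp": [-45,-4,0],"dr": [0,0,0],"fingers": 0.3},{"dp": [-45,-4,0],"dr": [0,0,0],"fingers": 0.3},{"dp": [-45,-4,0],"dr": [0,0,0],"fingers": 0.3},{"dp": [-45,-4,0],"dr": [0,0,0],"fingers": 0.3},{"dp": [-35,-4,0],"dr": [0,0,0],"fingers": 0.3}]}}

```text
time_s: 34.55
tool_pos: [0.4296, -0.337, 0.2244]
tool_rot: [180.0, 0.0, 89.5]
force: [-0.7, 0.5, -0.1]
grip_width: 0.0611
grasp_force: 0.0
```

{"fn": "step_arm", "kwargs": {"moves": [{"dp": [0,0,0],"dr": [0,0,0],"fingers": 0.3},{"dp": [0,0,0],"dr": [0,0,0],"fingers": 0.3},{"dp": [0,0,0],"dr": [0,0,0],"fingers": 0.3},{"dp": [0,0,0],"dr": [0,0,0],"fingers": 0.3},{"dp": [0,0,0],"dr": [0,0,0],"fingers": 0.3}]}}

```text
time_s: 35.17
tool_pos: [0.4303, -0.3344, 0.2242]
tool_rot: [180.0, 0.0, 89.8]
force: [-0.3, -0.3, -0.2]
grip_width: 0.061
grasp_force: 0.0
```

Run:
```python
from h import *
o,m,im=snap('wrist','w9.png'); g=[.4215,-.2235]
print(o['tool_pos'],o['tool_rot'],proj(m,[*g,.012]))
for _ in range(3):
    g,n,e=rimfit(im,m,g,r=.073,z=.012); print(g,n,e)
hsv=cv2.cvtColor(im,cv2.COLOR_BGR2HSV);kn=((hsv[...,2]<130)&(hsv[...,1]>90)).astype(np.uint8);M=np.zeros_like(kn)
cv2.circle(M,tuple(proj(m,[*g,.03]).astype(int)),38,1,-1);ct=max(cv2.findContours(kn&M,0,1)[0],key=cv2.contourArea);e=cv2.minEnclosingCircle(ct);print(e,ray(m,*e[0],.036))
g=[.4636,.015]
for _ in range(2): g,n,e=rimfit(im,m,g); print('tin',g,n,e)
```

```text
[ 0.43033058 -0.33441342  0.22424003] [1.79988957e+02 1.46817153e-02 8.98074659e+01] [276.14626312  73.30080815]
[ 0.4188 -0.2222] 91 0.0004
[ 0.4187 -0.2221] 91 0.0003
[ 0.4188 -0.2222] 91 0.0004
((272.5, 69.0), 16.007909774780273) [ 0.41876243 -0.22215472  0.036     ]Traceback (most recent call last):
  File "<stdin>", line 9, in <module>
  File "h.py", line 48, in rimfit
    P=np.array(P); s=least_squares(lambda c:np.hypot(*(P-c).T)-r,guess,loss='soft_l1',f_scale=.001)
                     ~~~~~~~~~~~~~^^^^^^^^^^^^^^^^^^^^^^^^^^^^^^^^^^^^^^^^^^^^^^^^^^^^^^^^^^^^^^^^^
    return func(*args, **kwargs)
    vector_fun = VectorFunction(
        fun_wrapped,
    ...<6 lines>...
        workers=workers
    )
    self._update_fun()
    ~~~~~~~~~~~~~~~~^^
    self.f = self.fun_wrapped(xp_copy(self.x))
             ~~~~~~~~~~~~~~~~^^^^^^^^^^^^^^^^^
    return np.atleast_1d(self.fun(x))
                         ~~~~~~~~^^^
    return self.f(x, *self.args, **self.kwargs)
           ~~~~~~^^^^^^^^^^^^^^^^^^^^^^^^^^^^^^
  File "h.py", line 48, in <lambda>
    P=np.array(P); s=least_squares(lambda c:np.hypot(*(P-c).T)-r,guess,loss='soft_l1',f_scale=.001)
                                                       ~^~
ValueError: operands could not be broadcast together with shapes (0,) (2,)
```

View pics/w9.png

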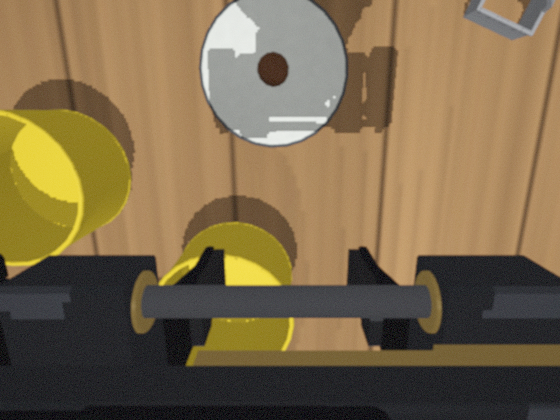

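The lid's disc and knob agree at (0.4188, -0.2222). Moving over the knob.

{"fn": "step_arm", "kwargs": {"moves": [{"dp": [37,-4,20],"dr": [0,0,0],"fingers": 0.3},{"dp": [37,-4,30],"dr": [0,0,0],"fingers": 0.3},{"dp": [38,-4,40],"dr": [0,0,0],"fingers": 0.3},{"dp": [0,0,40],"dr": [0,0,0],"fingers": 0.3},{"dp": [0,0,10],"dr": [0,0,0],"fingers": 0.3}]}}

```text
time_s: 35.85
tool_pos: [0.4169, -0.2217, 0.0821]
tool_rot: [-179.8, -0.1, 89.8]
force: [0.6, -0.2, 0.3]
grip_width: 0.0608
grasp_force: 0.0
```

{"fn": "step_arm", "kwargs": {"moves": [{"dp": [0,0,0],"dr": [0,0,0],"fingers": 0.3},{"dp": [0,0,0],"dr": [0,0,0],"fingers": 0.3},{"dp": [0,0,0],"dr": [0,0,0],"fingers": 0.3},{"dp": [0,0,0],"dr": [0,0,0],"fingers": 0.3},{"dp": [0,0,0],"dr": [0,0,0],"fingers": 0.3}]}}

```text
time_s: 36.48
tool_pos: [0.4187, -0.223, 0.0843]
tool_rot: [180.0, 0.0, 89.8]
force: [0.0, -0.5, 0.8]
grip_width: 0.0606
grasp_force: 0.0
```

```bash
python3 -c "
from h import *
print(move([.4188,-.2222,.019],89.8),env.get_obs()['tool_pos'])"
```

```text
(array([ 0.8,  0.1, 65.3]), array([ 0.   ,  0.   , -0.001])) [ 0.41870651 -0.22300855  0.08433809]
```

{"fn": "step_arm", "kwargs": {"moves": [{"dp": [0.8,0,25],"dr": [0,0,0],"fingers": 0.3},{"dp": [0,0,22],"dr": [0,0,0],"fingers": 0.3},{"dp": [0,0,12],"dr": [0,0,0],"fingers": 0.3},{"dp": [0,0,4],"dr": [0,0,0],"fingers": 0.3},{"dp": [0,0,2],"dr": [0,0,0],"fingers": 0.3}]}}

```text
time_s: 37.1
tool_pos: [0.419, -0.2223, 0.0194]
tool_rot: [180.0, 0.0, 89.8]
force: [-0.8, 0.3, 0.1]
grip_width: 0.061
grasp_force: 0.0
```

{"fn": "step_arm", "kwargs": {"moves": [{"dp": [0,0,0],"dr": [0,0,0],"fingers": 0.4},{"dp": [0,0,0],"dr": [0,0,0],"fingers": 0.5},{"dp": [0,0,0],"dr": [0,0,0],"fingers": 0.6},{"dp": [0,0,0],"dr": [0,0,0],"fingers": 1},{"dp": [0,0,0],"dr": [0,0,0],"fingers": 1}]}}

```text
time_s: 37.72
tool_pos: [0.4186, -0.2221, 0.0192]
tool_rot: [180.0, 0.0, 89.8]
force: [0.0, -0.4, 1.2]
grip_width: 0.0287
grasp_force: 30.0
```

{"fn": "step_arm", "kwargs": {"moves": [{"dp": [0,0,0],"dr": [0,0,0],"fingers": 1},{"dp": [0,0,0],"dr": [0,0,0],"fingers": 1},{"dp": [0,0,0],"dr": [0,0,0],"fingers": 1},{"dp": [0,0,0],"dr": [0,0,0],"fingers": 1},{"dp": [0,0,0],"dr": [0,0,0],"fingers": 1}], "squeeze": 35}}

```text
time_s: 38.35
tool_pos: [0.4186, -0.2221, 0.0192]
tool_rot: [180.0, 0.0, 89.8]
force: [-1.1, -0.3, 2.1]
grip_width: 0.0292
grasp_force: 35.0
```

{"fn": "step_arm", "kwargs": {"moves": [{"dp": [0,0,-10],"dr": [0,0,0],"fingers": 1},{"dp": [0,0,-30],"dr": [0,0,0],"fingers": 1},{"dp": [0,0,-40],"dr": [0,0,0],"fingers": 1},{"dp": [0,0,-40],"dr": [0,0,0],"fingers": 1},{"dp": [0,0,-30],"dr": [0,0,0],"fingers": 1}]}}

```text
time_s: 38.98
tool_pos: [0.4188, -0.2221, 0.171]
tool_rot: [179.9, 0.0, 89.8]
force: [0.3, -0.5, -1.9]
grip_width: 0.0287
grasp_force: 35.0
```

{"fn": "step_arm", "kwargs": {"moves": [{"dp": [27,15,0],"dr": [0,0,0],"fingers": 1},{"dp": [27,15,0],"dr": [0,0,0],"fingers": 1},{"dp": [28,15,0],"dr": [0,0,0],"fingers": 1},{"dp": [0,0,0],"dr": [0,0,0],"fingers": 1},{"dp": [0,0,0],"dr": [0,0,0],"fingers": 1}]}}

```text
time_s: 39.6
tool_pos: [0.4634, -0.1407, 0.1689]
tool_rot: [-180.0, 0.0, 89.8]
force: [0.3, 0.5, -2.0]
grip_width: 0.0289
grasp_force: 35.0
```

{"fn": "step_arm", "kwargs": {"moves": [{"dp": [0,0,0],"dr": [0,0,0],"fingers": 1},{"dp": [0,0,0],"dr": [0,0,0],"fingers": 1},{"dp": [0,0,0],"dr": [0,0,0],"fingers": 1},{"dp": [0,0,0],"dr": [0,0,0],"fingers": 1},{"dp": [0,0,0],"dr": [0,0,0],"fingers": 1}]}}

```text
time_s: 40.22
tool_pos: [0.4639, -0.1403, 0.169]
tool_rot: [-180.0, 0.0, 89.8]
force: [-0.9, -0.2, -2.2]
grip_width: 0.0288
grasp_force: 35.0
```

Run:
```python
from h import *
o,m,im=snap('wrist','w10.png'); g=[.4636,.015]
print(o['tool_pos'],o['tool_rot'],proj(m,[.4636,.015,.1]),proj(m,[.4636,-.051,.1]),o['wrist_torque'].round(2),o['force'].round(1))
for _ in range(2): g,n,e=rimfit(im,m,g,vmax=235); print(g,n,e)
print(move([*g,.16],89.8))
# lid's tilt/centring in grip: near edge of held disc at known height
```

```text
[ 0.46387511 -0.1402841   0.16904353] [-1.79999150e+02  4.03616601e-03  8.97648950e+01] [283.67519702 -37.22789712] [284.30353973  86.03523226] [ 0.01 -0.1  -0.  ] [-0.9 -0.2 -2.2]
[0.4624 0.0129] 45 0.0015
[0.4624 0.0131] 46 0.0014
(array([153.3,  -2.1,   9. ]), array([ 0.,  0., -0.]))
```

{"fn": "step_arm", "kwargs": {"moves": [{"dp": [0,0,-30],"dr": [0,0,0],"fingers": 1},{"dp": [0,0,-40],"dr": [0,0,0],"fingers": 1},{"dp": [0,0,-30],"dr": [0,0,0],"fingers": 1},{"dp": [0,0,0],"dr": [0,0,0],"fingers": 1},{"dp": [0,0,0],"dr": [0,0,0],"fingers": 1}]}}

```text
time_s: 40.9
tool_pos: [0.4633, -0.1401, 0.2678]
tool_rot: [-179.9, -0.0, 89.8]
force: [-0.3, -0.2, -1.6]
grip_width: 0.0286
grasp_force: 35.0
```

Run:
```python
from h import *
o,m,im=snap('wrist','w11.png'); g=[.4636,.015]
print(o['tool_pos'],proj(m,[.4636,.015,.1]))
for _ in range(3): g,n,e=rimfit(im,m,g,vmax=235); print(g,n,e)
# nest: bright ring tops inside the tin -> large ring centre by edge circle search in the rectified floor view (z=.033)
s=2000; P=np.array([proj(m,[.4636+.07*a,.0155+.07*b,.033]) for a,b in((-1,-1),(1,-1),(1,1),(-1,1))],np.float32)
H=cv2.getPerspectiveTransform(P,np.array([[0,0],[280,0],[280,280],[0,280]],np.float32))
t=cv2.warpPerspective(cv2.cvtColor(im,cv2.COLOR_BGR2GRAY),H,(280,280));cv2.imwrite('pics/rect.png',t)
for rr,nm in((104,'large'),(74,'mid')):
    c=cv2.HoughCircles(t,cv2.HOUGH_GRADIENT,1,5,param1=80,param2=12,minRadius=rr-6,maxRadius=rr+3)
    if c is not None: print(nm,[((a/2000+.3936).round(4),(b/2000-.0545).round(4),r/2) for a,b,r in c[0][:3]])
```

```text
[ 0.46331142 -0.14011238  0.26782517] [285.35246091  11.32847726]
[0.4623 0.0129] 63 0.0008
[0.4621 0.0131] 61 0.0008
[0.4622 0.0131] 61 0.0008
large [(np.float32(0.4628), np.float32(0.0138), np.float32(52.65)), (np.float32(0.4604), np.float32(0.0128), np.float32(50.45)), (np.float32(0.4648), np.float32(0.0173), np.float32(53.2))]
mid [(np.float32(0.4624), np.float32(0.0128), np.float32(37.65)), (np.float32(0.4714), np.float32(0.0048), np.float32(37.65)), (np.float32(0.4624), np.float32(0.0168), np.float32(37.65))]
```

The rings are concentric in the tin. Moving over with the lid.

{"fn": "step_arm", "kwargs": {"moves": [{"dp": [38,0,0],"dr": [0,0,0],"fingers": 1},{"dp": [38,0,20],"dr": [0,0,0],"fingers": 1},{"dp": [39,0,30],"dr": [0,0,0],"fingers": 1},{"dp": [39,0,30],"dr": [0,0,0],"fingers": 1},{"dp": [0,0,20],"dr": [0,0,0],"fingers": 1}]}}

```text
time_s: 41.58
tool_pos: [0.4626, 0.0175, 0.1663]
tool_rot: [-179.8, -0.1, 90.1]
force: [0.7, -1.4, -2.3]
grip_width: 0.0287
grasp_force: 35.0
```

{"fn": "step_arm", "kwargs": {"moves": [{"dp": [0,0,20],"dr": [0,0,0],"fingers": 1},{"dp": [0,0,8],"dr": [0,0,0],"fingers": 1},{"dp": [0,0,0],"dr": [0,0,0],"fingers": 1},{"dp": [0,0,0],"dr": [0,0,0],"fingers": 1},{"dp": [0,0,0],"dr": [0,0,0],"fingers": 1}]}}

```text
time_s: 42.2
tool_pos: [0.465, 0.0137, 0.1418]
tool_rot: [179.9, 0.0, 89.8]
force: [0.3, -0.1, -2.0]
grip_width: 0.0289
grasp_force: 35.0
```

Run:
```python
from h import *
o=env.get_obs();print(o['tool_pos'],o['force'],move([.463,.0145,.1112],89.8))
```

```text
[0.46503839 0.01366384 0.1417502 ] [ 0.31657842 -0.12113798 -2.02672481] (array([ 0.8, -2.1, 30.5]), array([ 0.001,  0.   , -0.001]))
```

{"fn": "step_arm", "kwargs": {"moves": [{"dp": [0.8,-2,8],"dr": [0,0,0],"fingers": 1},{"dp": [0,0,7],"dr": [0,0,0],"fingers": 1},{"dp": [0,0,6],"dr": [0,0,0],"fingers": 1},{"dp": [0,0,3],"dr": [0,0,0],"fingers": 1},{"dp": [0,0,1],"dr": [0,0,0],"fingers": 1}]}}

```text
time_s: 42.82
tool_pos: [0.4624, 0.0146, 0.1158]
tool_rot: [-180.0, -0.0, 89.8]
force: [-0.5, -0.2, -2.4]
grip_width: 0.0286
grasp_force: 35.0
```

{"fn": "step_arm", "kwargs": {"moves": [{"dp": [0,0,1],"dr": [0,0,0],"fingers": 1},{"dp": [0,0,1],"dr": [0,0,0],"fingers": 1},{"dp": [0,0,1],"dr": [0,0,0],"fingers": 1},{"dp": [0,0,0.5],"dr": [0,0,0],"fingers": 1},{"dp": [0,0,0],"dr": [0,0,0],"fingers": 1}]}}

```text
time_s: 43.45
tool_pos: [0.4625, 0.0146, 0.1125]
tool_rot: [-180.0, 0.0, 89.8]
force: [-0.4, -0.1, -3.0]
grip_width: 0.0287
grasp_force: 35.0
```

{"fn": "step_arm", "kwargs": {"moves": [{"dp": [0,0,0.7],"dr": [0,0,0],"fingers": 1},{"dp": [0,0,0],"dr": [0,0,0],"fingers": 1},{"dp": [0,0,0.6],"dr": [0,0,0],"fingers": 1},{"dp": [0,0,0],"dr": [0,0,0],"fingers": 1},{"dp": [0,0,0],"dr": [0,0,0],"fingers": 1}]}}

```text
time_s: 44.08
tool_pos: [0.4625, 0.0146, 0.1112]
tool_rot: [180.0, 0.0, 89.8]
force: [0.1, 0.1, -2.6]
grip_width: 0.029
grasp_force: 35.0
```

{"fn": "step_arm", "kwargs": {"moves": [{"dp": [0,0,0.4],"dr": [0,0,0],"fingers": 1},{"dp": [0,0,0],"dr": [0,0,0],"fingers": 1},{"dp": [0,0,0],"dr": [0,0,0],"fingers": 1},{"dp": [0,0,0],"dr": [0,0,0],"fingers": 1},{"dp": [0,0,0],"dr": [0,0,0],"fingers": 1}]}}

```text
time_s: 44.7
tool_pos: [0.4625, 0.0146, 0.1112]
tool_rot: [-180.0, 0.0, 89.8]
force: [-3.6, 1.1, 5.7]
grip_width: 0.0287
grasp_force: 35.0
```

Contact at the expected closed height (0.1112). Releasing gently and lifting clear.

{"fn": "step_arm", "kwargs": {"moves": [{"dp": [0,0,-0.4],"dr": [0,0,0],"fingers": 1},{"dp": [0,0,0],"dr": [0,0,0],"fingers": 0.62},{"dp": [0,0,0],"dr": [0,0,0],"fingers": 0.5},{"dp": [0,0,0],"dr": [0,0,0],"fingers": 0.4},{"dp": [0,0,0],"dr": [0,0,0],"fingers": 0.4}]}}

```text
time_s: 45.32
tool_pos: [0.4626, 0.0145, 0.1112]
tool_rot: [180.0, 0.0, 89.8]
force: [-1.6, -0.1, 0.1]
grip_width: 0.0503
grasp_force: 0.0
```

{"fn": "step_arm", "kwargs": {"moves": [{"dp": [0,0,-10],"dr": [0,0,0],"fingers": 0.4},{"dp": [0,0,-30],"dr": [0,0,0],"fingers": 0.4},{"dp": [0,0,-40],"dr": [0,0,0],"fingers": 0.4},{"dp": [-40,0,-30],"dr": [0,0,0],"fingers": 0.4},{"dp": [-50,0,0],"dr": [0,0,0],"fingers": 0.4}]}}

```text
time_s: 45.95
tool_pos: [0.4644, -0.0757, 0.2252]
tool_rot: [179.6, 0.1, 89.9]
force: [1.5, 0.1, -0.5]
grip_width: 0.0523
grasp_force: 0.0
```

{"fn": "step_arm", "kwargs": {"moves": [{"dp": [-40,0,0],"dr": [0,0,0],"fingers": 0.4},{"dp": [0,0,0],"dr": [0,0,0],"fingers": 0.4},{"dp": [0,0,0],"dr": [0,0,0],"fingers": 0.4},{"dp": [0,0,0],"dr": [0,0,0],"fingers": 0.4},{"dp": [0,0,0],"dr": [0,0,0],"fingers": 0.4}]}}

```text
time_s: 46.58
tool_pos: [0.4621, -0.1144, 0.2214]
tool_rot: [180.0, 0.0, 89.9]
force: [-0.0, 1.1, -0.1]
grip_width: 0.0524
grasp_force: 0.0
```

Run:
```python
from h import *
o,m,im=snap('wrist','w12.png'); g=[.463,.0146]
print(o['tool_pos'],proj(m,[.463,.0146,.104]))
for _ in range(3): g,n,e=rimfit(im,m,g,r=.073,z=.104,vmax=235); print('lid',g,n,e)
hsv=cv2.cvtColor(im,cv2.COLOR_BGR2HSV);kn=((hsv[...,2]<130)&(hsv[...,1]>90)).astype(np.uint8);M=np.zeros_like(kn)
cv2.circle(M,tuple(proj(m,[*g,.12]).astype(int)),45,1,-1);ct=max(cv2.findContours(kn&M,0,1)[0],key=cv2.contourArea);e=cv2.minEnclosingCircle(ct);print(e,ray(m,*e[0],.128))
# scene: lid edge ellipse level? jar/square shift vs first pictures
for n in('scene','top'):
    a=cv2.imread(f'pics/{n}0.png');_,mm,b=snap(n,f'{n}_end.png')
    for nm,X,r in(('jar',[.5235,.3808,.05],34),('sq',[.635,-.1567,.03],30)):
        u,v=proj(mm,X).astype(int);w=22
        d=cv2.phaseCorrelate(*[cv2.cvtColor(i[v-w:v+w,u-w:u+w],cv2.COLOR_BGR2GRAY).astype(np.float32) for i in(a,b)]);print(n,nm,d)
    if n=='scene':
        hsv=cv2.cvtColor(b,cv2.COLOR_BGR2HSV)
        s2=[0.463,.0146]; print('scene lid',rimfit(b,mm,s2,r=.073,z=.104,vmax=418))
```

```text
[ 0.46214167 -0.11439     0.22136739] [286.17044583  32.34751532]
lid [0.463  0.0147] 69 0.0003
lid [0.4629 0.0146] 69 0.0003
lid [0.463  0.0146] 69 0.0003
((286.5, 24.959999084472656), 25.084985733032227) [0.4631808  0.01423313 0.128     ]
scene jar ((0.5228372157161587, 0.5135426611808427), 1.0050299284487594)
scene sq ((0.48903568509345163, 0.5142475694199931), 1.0002654980435783)
scene lid (array([0.4642, 0.0146]), 89, np.float64(0.0012))
top jar ((0.4598023445503152, 0.3687804612420784), 1.0024454413519965)
top sq ((0.23653964784658044, -0.35744768856422127), 0.13946270459963953)
```

The lid sits level: the rim fit at its closed height is good to 0.3 mm, and disc and knob are centred on the tin. The jar and the square cutter have not moved.

```bash
python3 -c "
from cell import env
print(env.sign_off())"
```

```text
the job is handed in; nothing more can be done
None
```

The job is handed in after about 47 s of robot time: all three cutters stand nested in the tin with the lid level on the rim, and the jam jar and square cutter are where they were. The nesting is inferred from the contact heights and a circle fit before closing.

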